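# Travel gauge check: unlock the arm, draw it to the mark, hold

## Robot

A 7-joint arm with a two-finger parallel gripper is mounted at the origin on a cart in front of the work surface, level with it; the furniture and walls round the work are solid. World frame = base frame: x ahead of the robot, y to its left, z up, the work surface at z = 0. Lengths are in m, angles in rad, forces in N, time in s.
With the tool pointing down it reaches from about 0.4 to 0.9 m from the base axis. Payload 5.5 kg.
Tool frame: the origin (TCP) lies between the finger pads, 19 mm behind the fingertips; this is the grasp point; x points along the fingers, y is the direction in which the jaws open and shut, and the axes are right-handed (so a half turn about x gives the same grasp; the last joint's range is limited). The gripper opens to 92 mm and grips with 3 to 60 N. Pads are 19 mm wide; open, the fingers measure 130 mm over their backs; the gripper's body (75 mm by 190 mm) begins 47 mm behind the grasp point.
Start: joints at [-0.991, 0.501, -0.427, 1.55, 0.221, 1.138, -0.21], TCP at [0.202, 0.618, 0.246] pointing down, gripper open.
Joint ranges: [-2.88, 2.88], [-0.31, 2.03], [-1.54, 1.56], [0.2, 2.42], [-1.41, 4.55], [0.19, 2.02], [-2.57, 2.57]. Speed limits (rad/s): [2.57, 2.57, 3.14, 3.14, 3.14, 3.14, 3.14].

## Interface

Orientations are given as [roll, pitch, yaw] about the fixed x, y, z axes, in that order (R = Rz(yaw) Ry(pitch) Rx(roll)).
In Python, from workcell import robot gives the robot as it stands.
- The arm moves only by the tool servo_tool, never from a script. Its argument "motion" is a list of rows, each a list of 3 entries, a list of its own where there are three numbers: the shift along the tool's x, y, z in mm, then the turn, a rotation vector about the tool's x, y, z in degrees, then the closure, from 0 (fully open) to 1 (shut). In form: [[[x, y, z], [wx, wy, wz], fingers], ...]. A call has 1 to 10 rows; each row is the pose to reach, as a shift and turn from the pose commanded when the call began, along the tool's axes at that moment; what a row does not reach only later rows make up. A row lasts 1/10 s, in which the tool goes at most 50 mm and 8.59 degrees, less where a joint would pass 70% of its speed; a pose out of reach is approached as far as the arm can. A call with a gripper value outside its range is refused whole. The fingers move at their own pace and stop on an object; "grip_force" is the grip in N (left out, the last holds). Time passes only in rows, so rows that repeat a pose let the fingers close. It gives the time, the measured TCP pose, the force and the opening at its end, in the units of the state.
- robot.sense(): the state, without advancing time (a new reading comes with each control period).
- robot.capture(name): name is "scene" or "top"; returns a dict with "img" (420x560x3 uint8, red, green, blue), "camera_matrix" (3x3 intrinsics, pixels), "D" ([k1, k2, p1, p2, k3] as OpenCV has them; the pictures are not rectified), "cam_to_world" (4x4, takes a point from camera to world coordinates). Camera axes: x right, y down, z forward; pixel columns grow to the right and rows downward; lengths in m; the calibration is good to about 2 mm. A picture is of the moment at which its call begins. There is no depth.
- robot.hand_in(): hands the job in, once; it reports no verdict.
The state is a dict: "time": time; "joint_positions": joint angles; "joint_vel": joint speeds; "joint_efforts": joint torques, N m; "tool_pos": TCP position; "tcp_rot": TCP orientation; "wrist_force": force on the tool from outside, world axes, zero at the start; "wrist_torque": the same for the moment, N m; "finger_gap": opening from 0.0 (shut) to 1.0 (fully open).
Only numpy, scipy, OpenCV 4.12 (cv2) and the standard library are available. Lean on these libraries where they do the work, as an engineer would, in place of code of your own. Each camera call takes 0.05 s, during which the arm holds its last target.

## Task

Get the travel gauge ready for its check reading. Its telescoping arm is locked in the parked position: take the blue-handled release pin out of the tool block, push its tip down on the orange button at the bottom of the aluminium boss until the arm springs free, and stand the pin back in an empty hole of the block. Then take the arm by its upright black grip, draw it out until its black pointer stands opposite the red marker on the rule, and finish while still gripping it there, steady against its return spring, leaving the marker, the screwdriver and the loose parts round about where they are.

Things in the scene. Friction and masses are not known exactly. Their poses are not given: they have to be found in the camera images.
- travel_gauge: The gauge, fixed to the bench: dark base plate 360 x 110 x 19 mm, grey housing with black cover (top 85 mm above the bench, x from -180 to -20 mm), round dial on the cover, graduated rule beside the arm. Origin on the bench under the arm, 20 mm in front of the housing; its x axis is the way the arm draws out (the plate runs from x = -185 to +175 mm), +y is the side of the rule and marker, z up
- gauge_travel (a joint): How far the telescoping arm stands out, m, along the gauge's +x: about 0.001 while locked, 0.11 fully out. Unlocked, an inner spring (80 N/m) rests it at about 0.016 and pulls it back when drawn further (about 6 N at 0.09). While locked the arm must not be forced; once free it stays free, as long as it is not pushed home again
- gauge_arm: The telescoping arm: steel bar 14 x 18 mm with a black end block (36 x 30 mm, top 76 mm above the bench) carrying an upright black ribbed grip, 19 mm diameter (21 at its head), top 141 mm above the bench, 68 mm (parked) in front of the boss along the gauge's x. Origin: the gauge's origin shifted along x by the travel, 18 mm behind the grip's axis; axes as the gauge's
- grip_mid (a point): Point on the grip's axis, 42 mm above the end block (118 mm above the bench), a good height for the TCP; moves with the arm
- pointer (a point): Tip of the arm's black pointer, over the rule's ticks (one every 10 mm); straight beside the grip's axis on the gauge's +y side
- mark (a point): Index tip of the red sliding marker (12 mm wide block with brass screw) on the rule's outer edge; the pointer tip is to be level with it, at the same gauge x
- marker (a joint): Where the red marker stands on the rule, m, in the same measure as joint gauge_travel: the pointer is level with the marker when the two are equal. Different each time, 0.055 to 0.095; held by a clamp screw
- lock_button (a joint): How far the orange button is pushed down, m: 0 up, 0.008 fully down. The arm comes free at about 0.005 (3 N); fully down takes 4 N. Afterwards it stays about 0.005 down
- boss_top (a point): Centre of the boss's mouth, on the housing at gauge x = -50 mm, 104 mm above the bench: an upright aluminium ring, 29 mm outside, with a bore of 13 mm. The button (11 mm across) lies 9 mm below the mouth and goes down 8 mm more
- button_top (a point): Centre of the orange button's top face
- release_pin: The release pin, upright: steel rod 6 mm diameter and 38 mm long below, a 18 mm collar, above it a blue round handle of 14 mm diameter and 63 mm length; 105 mm in all, 60 g. Origin at the rod's tip, z along the pin to the handle; the middle of the handle is at z = 75 mm
- pin_tip (a point): The rod's tip, the pin's origin
- tool_block: Dark grey anodised block on the bench, fixed, 52 x 124 mm, 45 mm high, with two upright holes of 12 mm diameter, 40 mm deep, 60 mm apart along its y. Origin under its centre. The pin stands in one hole, its collar on the block's top and its tip 7 mm above the bench; the screwdriver stands in the other. Which is where changes
- hole_a (a point): Mouth of one hole, at y = -30 mm of the block, on its top face
- hole_b (a point): Mouth of the other hole, at y = +30 mm of the block, on its top face
- screwdriver: Small screwdriver with a red and black handle (19 mm diameter, 110 mm in all), standing in the other hole of the block; origin at its tip. To be left there
- sleeve: Bright turned adaptor sleeve, 27 mm diameter, 62 mm tall, standing loose on the bench; origin under its centre. A bystander
- nozzle_nut: Brass-coloured nozzle nut, 24 x 27 x 31 mm, standing loose; origin under its centre. A bystander
- ring: Black shim ring, 40 mm diameter, 12 mm high, lying loose; origin under its centre. A bystander
- long_spanner: Bright combination spanner, 197 mm long along its y, 34 mm wide, 10 mm high, lying loose; origin under its centre. A bystander
Mind the look-alikes: they are no part of the job. Leave any yellow look-alike of the release_pin alone.

How it is judged:
On the way, in this order (a step that is already met when the one before it is completed fails the run):
1. with the release pin in the boss, the button has been pushed and the arm has sprung free (value of joint gauge_travel between 0.007 and 0.03 m and horizontal distance between pin_tip and boss_top below 0.007 m and z of pin_tip in the frame of boss_top below -0.004 m), for 0.05 s.
2. the release pin stands in a hole of the block again, let go ((horizontal distance between release_pin and hole_a below 0.007 m or horizontal distance between release_pin and hole_b below 0.007 m) and height (world z) of release_pin below 0.011 m and angle between release_pin's own z axis and vertical below 0.15 rad and contact force between the fingers and release_pin below 0.1 N), for 0.2 s.
At the end, for the whole second after the job is handed in: Fingers hold the arm by its grip (over 2 N, TCP within 20 mm of the grip's axis), still (under 10 mm/s), pointer within 4 mm of the red marker along the rule; pin upright in a hole of the block, down to its collar (within 4 mm); screwdriver within 20 mm, loose parts within 30 mm of where they stood (x of pointer in the frame of mark between -0.004 and 0.004 m and velocity of joint gauge_travel between -0.01 and 0.01 m/s and contact force between the fingers and gauge_arm above 2 N and horizontal distance between the grasp point and grip_mid below 0.02 m and distance between the grasp point and grip_mid below 0.045 m and (horizontal distance between release_pin and hole_a below 0.007 m or horizontal distance between release_pin and hole_b below 0.007 m) and height (world z) of release_pin below 0.011 m and angle between release_pin's own z axis and vertical below 0.15 rad and distance of screwdriver from where it was at the start of the episode below 0.02 m and distance of each of sleeve, nozzle_nut, ring, long_spanner from where it was at the start of the episode below 0.03 m); the arm keeps its last pose, push and grip.
It fails at once if the red marker was shifted on its rule (more than 4 mm) (distance of mark from where it was at the start of the episode above 0.004 m).
It fails at once if the screwdriver was pulled out or knocked over (moved more than 20 mm) (distance of screwdriver from where it was at the start of the episode above 0.02 m).
It fails at once if a bystander was knocked away (moved more than 30 mm) (distance of any of sleeve, nozzle_nut, ring, long_spanner from where it was at the start of the episode above 0.03 m).
It also fails if it takes over 72 s, if anything falls off the work surface, if the arm or the gripper's body presses on something with over 40 N, if the wrist force passes 120 N, or if a joint passes its speed limit or range.

## Working session

There is one attempt and no reset: what is moved stays moved. The work goes in short steps, Python scripts to look and compute and a tool call to move; the robot and the scene stay as the last step left them, time stands still between calls to the robot, and variables do not carry over. Pictures are saved under pics/ and viewed, and the job is handed in when it is done.

Besides the shell and the picture viewer there is one more tool, called after ">>>" by a JSON object that holds its "op" and its "data", one argument or row to a line. servo_tool: Moves the arm, as the interface text tells. Its arguments: {"type":"object","properties":{"motion":{"type":"array","items":{"type":"array"}},"grip_force":{"type":"number"}},"required":["motion"]}

```bash
ls; mkdir -p pics; python3 - <<'E'
from workcell import robot
import cv2,numpy as np
np.set_printoptions(precision=4,suppress=True)
print(robot.sense())
for n in ("scene","top"):
    c=robot.capture(n); cv2.imwrite(f"pics/{n}0.png",c["img"][:,:,::-1]); np.savez(f"pics/{n}0.npz",**c)
    print(n,c["camera_matrix"],c["D"],c["cam_to_world"])
E
```

```text
pics
{'time': 0.0, 'joint_positions': array([-0.9908,  0.5018, -0.4268,  1.5514,  0.2208,  1.1383, -0.2103]), 'joint_vel': array([ 0.001 , -0.0017, -0.0006, -0.0008, -0.0007, -0.0005,  0.0002]), 'joint_efforts': array([ -0.0007, -56.66  ,  -5.8161, -27.9111,  -0.0685,   0.0305,
         0.0002]), 'tool_pos': array([0.2023, 0.617 , 0.2445]), 'tcp_rot': array([-1.5984,  1.5689, -1.9152]), 'wrist_force': array([ 0.2928, -0.0091,  0.211 ]), 'wrist_torque': array([ 0.0404, -0.0105,  0.0298]), 'finger_gap': 1.0017353438236012}
scene [[391.0791   0.     279.8314]
 [  0.     391.0791 204.5403]
 [  0.       0.       1.    ]] [0.0316 0.     0.     0.     0.    ] [[-0.5517 -0.3508  0.7567 -0.2273]
 [-0.8339  0.2496 -0.4922  0.2946]
 [-0.0162 -0.9026 -0.4302  0.5254]
 [ 0.      0.      0.      1.    ]]
top [[442.1034   0.     276.4751]
 [  0.     442.1034 203.3907]
 [  0.       0.       1.    ]] [0.0034 0.     0.     0.     0.    ] [[ 0.0231 -0.9954  0.0927  0.4363]
 [-0.9994 -0.0255 -0.0247 -0.1845]
 [ 0.0269 -0.0921 -0.9954  1.1324]
 [ 0.      0.      0.      1.    ]]
```

View pics/scene0.png

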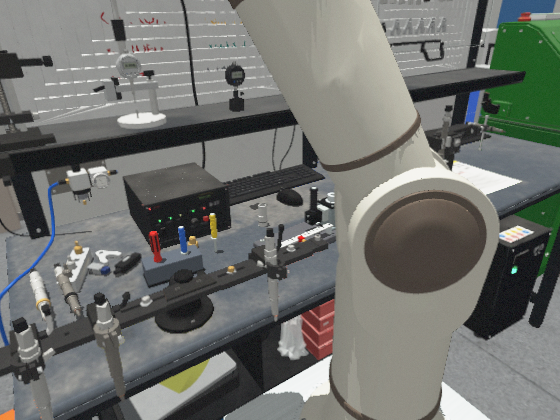

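View pics/top0.png

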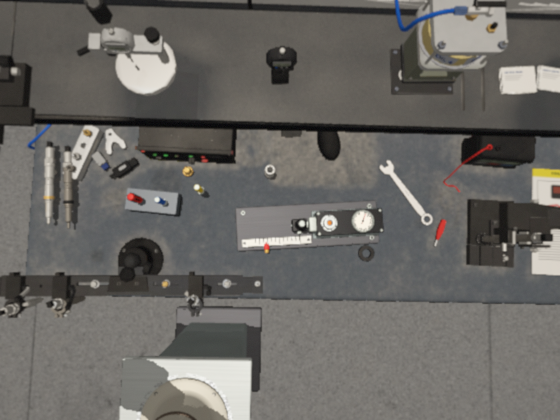

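The top view shows the tool block at about (152,202) with the blue pin at (160,200) and the red screwdriver at (133,197). The yellow look-alike is at (199,188), and the gauge runs from (237,225) to (383,225) with the red marker at about (267,248). I'll enlarge both views next.

```bash
cat > h.py <<'E'
import cv2,numpy as np
from scipy.spatial.transform import Rotation as Rn
from scipy.optimize import least_squares
np.set_printoptions(precision=4,suppress=True)
def load(f): return dict(np.load(f))
def ray(c,p):
    u=cv2.undistortPoints(np.array([[p]],float),c["camera_matrix"],c["D"])[0,0]
    T=c["cam_to_world"]; return T[:3,3],T[:3,:3]@np.r_[u,1]
def atz(c,p,z):
    o,d=ray(c,p); return o+d*(z-o[2])/d[2]
def proj(c,X):
    T=np.linalg.inv(c["cam_to_world"]); r=cv2.Rodrigues(T[:3,:3])[0]
    return cv2.projectPoints(np.atleast_2d(np.array(X,float)),r,T[:3,3],c["camera_matrix"],c["D"])[0][:,0]
def tri(obs):
    A=[];b=[]
    for c,p in obs:
        o,d=ray(c,p); d=d/np.linalg.norm(d); P=np.eye(3)-np.outer(d,d); A.append(P);b.append(P@o)
    A=np.vstack(A);b=np.hstack(b); x=np.linalg.lstsq(A,b,rcond=None)[0]
    return x,np.linalg.norm(A@x-b)
def crop(c,x0,y0,x1,y1,f,name):
    im=cv2.resize(np.ascontiguousarray(c["img"][y0:y1,x0:x1,::-1]),None,fx=f,fy=f,interpolation=cv2.INTER_CUBIC); cv2.imwrite(name,im)
E
python3 - <<'E'
from h import *
t=load("pics/top0.npz"); s=load("pics/scene0.npz")
crop(t,225,195,395,275,4.7,"pics/t_g.png"); crop(t,110,150,220,230,7,"pics/t_b.png")
crop(s,130,180,350,300,3.6,"pics/s_b.png")
print(Rn.from_euler("xyz",[-1.5984,1.5689,-1.9152]).as_matrix())
E
```

```text
[[-0.0006  0.3115  0.9502]
 [-0.0018  0.9502 -0.3115]
 [-1.     -0.0019 -0.0001]]
```

View pics/t_g.png

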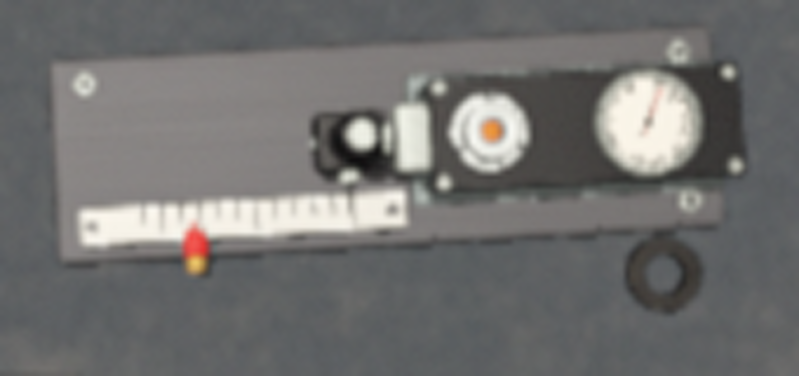

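View pics/t_b.png

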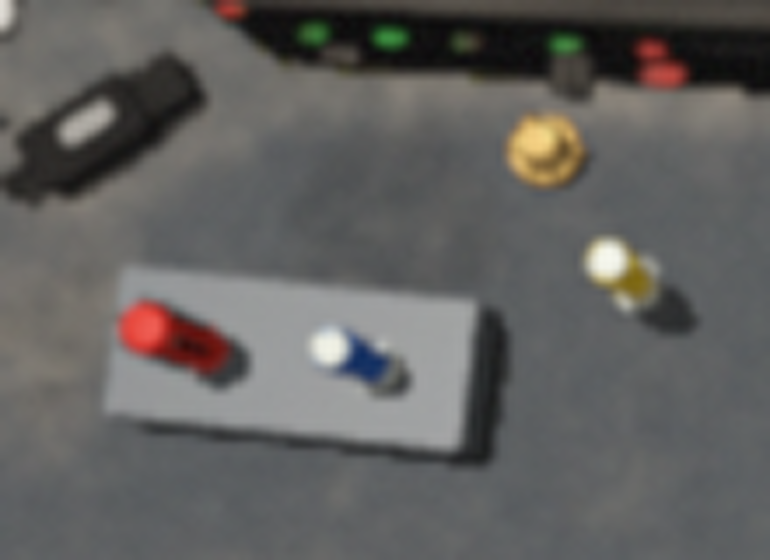

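View pics/s_b.png

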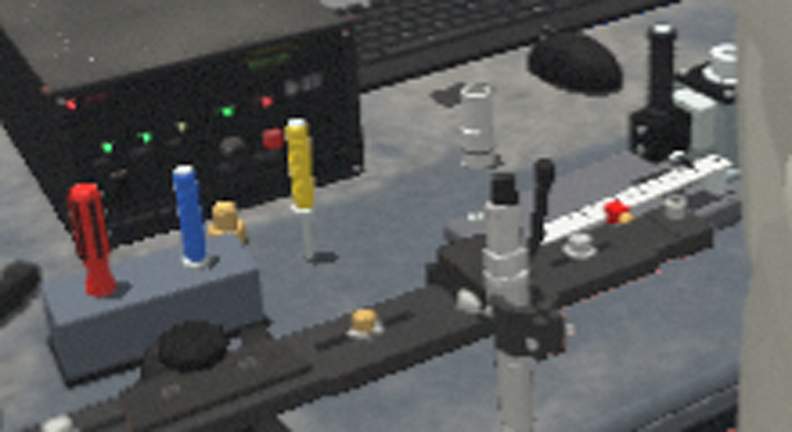

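```bash
cat >> h.py <<'E'
def cp(q,x0,y0,f): return ((q[0]+.5)/f-.5+x0,(q[1]+.5)/f-.5+y0)
E
python3 - <<'E'
from h import *
t=load("pics/top0.npz"); s=load("pics/scene0.npz")
S=lambda *q:cp(q,130,180,3.6); TB=lambda *q:cp(q,110,150,7); TG=lambda *q:cp(q,225,195,4.7)
P=dict(pin_top=[(t,TB(328,347)),(s,S(183,170))],sd_top=[(t,TB(146,328)),(s,S(84,188))],
 yel_top=[(t,TB(607,259)),(s,S(297,123))],rail_brass=[(t,(165.5,283)),(s,S(364,320))],
 marker_brass=[(t,TG(196,265)),(s,S(626,217))],grip_top=[(t,TG(361,134)),(s,S(660,30))],nutpeak=[(t,TB(540,140)),(s,S(224,208))],
 post=[(t,(195,287)),(s,S(505,182))],brailend=[(t,(228,284)),(s,S(676,203))])
for k,v in P.items(): print(k,*tri(v))
print("block top corners z=.045:")
C=[atz(t,TB(*q),.045) for q in [(124,267),(480,298),(461,453),(105,413)]]
for c in C: print(c)
C=np.array(C); print("ctr",C.mean(0), np.linalg.norm(C[0]-C[1]),np.linalg.norm(C[1]-C[2]))
for q,z in [((52,62),.019),((705,28),.019),((722,228),.019),((65,262),.019),((490,131),.095),((489,131),.104),((731,72),.085),((737,165),.085),((440,87),.085),((445,183),.085),((84,84),.019),((678,50),.019),((690,200),.019),((648,122),.09)]:
    print(q,z,atz(t,TG(*q),z))
E
```

```text
pin_top [0.5333 0.0651 0.112 ] 0.0026729664346606713
sd_top [0.5378 0.1237 0.1164] 0.0022836769635967203
yel_top [ 0.5655 -0.0243  0.1048] 0.0034262366517702728
rail_brass [0.3422 0.0389 0.0995] 0.0018250015049442105
marker_brass [ 0.4194 -0.1903  0.0464] 0.0017489175912196273
grip_top [ 0.485  -0.2673  0.1392] 0.001776622015894843
nutpeak [0.6181 0.0142 0.0273] 0.0024352673457549686
post [ 0.3376 -0.0418  0.1586] 0.008705410940041222
brailend [ 0.3286 -0.1254  0.123 ] 0.037788740705473924
block top corners z=.045:
[0.5669 0.1558 0.045 ]
[0.5592 0.0312 0.045 ]
[0.5045 0.0354 0.045 ]
[0.5154 0.1596 0.045 ]
ctr [0.5365 0.0955 0.045 ] 0.12479950280584322 0.054899378894637335
(52, 62) 0.019 [ 0.5263 -0.1095  0.019 ]
(705, 28) 0.019 [ 0.5537 -0.4619  0.019 ]
(722, 228) 0.019 [ 0.446  -0.4713  0.019 ]
(65, 262) 0.019 [ 0.4198 -0.1198  0.019 ]
(490, 131) 0.095 [ 0.491  -0.3347  0.095 ]
(489, 131) 0.104 [ 0.4905 -0.3329  0.104 ]
(731, 72) 0.085 [ 0.5246 -0.4588  0.085 ]
(737, 165) 0.085 [ 0.4774 -0.4619  0.085 ]
(440, 87) 0.085 [ 0.5132 -0.3105  0.085 ]
(445, 183) 0.085 [ 0.4647 -0.3137  0.085 ]
(84, 84) 0.019 [ 0.5149 -0.127   0.019 ]
(678, 50) 0.019 [ 0.5414 -0.4472  0.019 ]
(690, 200) 0.019 [ 0.4606 -0.454   0.019 ]
(648, 122) 0.09 [ 0.4978 -0.4154  0.09  ]
```

```bash
python3 - <<'E'
from h import *
t=load("pics/top0.npz"); s=load("pics/scene0.npz")
for n,a,b in [("dialind base",(283,78),(237,106)),("white base",(146,67),(140,118)),("postL1",(12,290),(22,325)),("postL2",(59,288),(102,300)),("box front top R corner",(236,130),(214,178))]:
    print(n,*tri([(t,a),(s,b)]))
for z in (.2,.3,.4): print(z,[atz(t,(c,r),z) for c,r in ((160,126),(300,133),(480,137))])
print("box front",[atz(t,(190,158),z) for z in (0,.1)])
crop(s,0,120,240,400,2.5,"pics/s_l.png"); crop(t,0,100,270,330,2.9,"pics/t_l.png")
E
```

```text
dialind base [ 0.7571 -0.2111  0.3059] 0.0015143833767439778
white base [0.7693 0.0515 0.3066] 0.0008723301317698304
postL1 [0.3254 0.3615 0.1445] 0.002084215855332036
postL2 [0.3304 0.2618 0.1375] 0.0015595244903046203
box front top R corner [ 0.7002 -0.1055  0.1335] 0.010880420811154146
0.2 [array([0.6829, 0.0452, 0.2   ]), array([ 0.6767, -0.2548,  0.2   ]), array([ 0.6795, -0.6468,  0.2   ])]
0.3 [array([0.6565, 0.0205, 0.3   ]), array([ 0.6509, -0.2472,  0.3   ]), array([ 0.6534, -0.5973,  0.3   ])]
0.4 [array([ 0.63  , -0.0041,  0.4   ]), array([ 0.6251, -0.2397,  0.4   ]), array([ 0.6273, -0.5477,  0.4   ])]
box front [array([0.6539, 0.0135, 0.    ]), array([ 0.6346, -0.0039,  0.1   ])]
```

View pics/s_l.png

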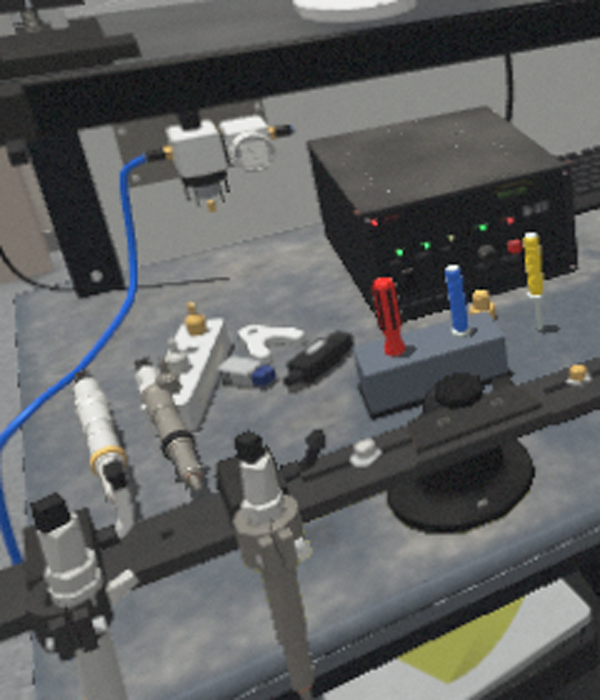

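View pics/t_l.png

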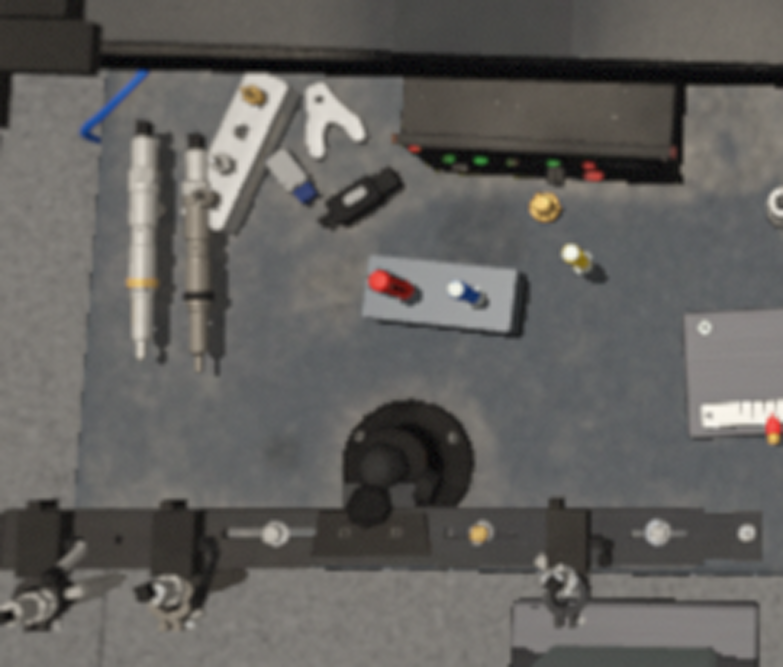

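```bash
python3 - <<'E'
from h import *
t=load("pics/top0.npz"); s=load("pics/scene0.npz")
for n,a,b in [("boxFTL",(136.9,148),(136,204)),("boxFTR",(234,155),(230.8,191.5)),("button red",cp((590,172),0,100,2.9),cp((515,245),0,120,2.5))]:
    print(n,*tri([(t,a),(s,b)]))
crop(t,120,110,250,180,6,"pics/t_box.png")
E
```

```text
boxFTL [0.65   0.1172 0.1354] 0.009247588229080065
boxFTR [ 0.6399 -0.1114  0.1147] 0.005288074074450516
button red [ 0.6385 -0.0331  0.0611] 0.00620954924688811
```

View pics/t_box.png

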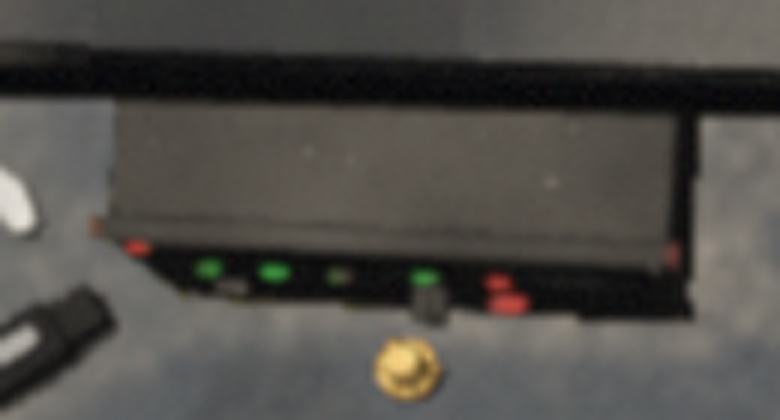

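The heights triangulate close to the stated values: pin top 112 mm and grip top 139 mm. The black instrument box stands close behind the block at x of about 0.64. I'll grip the pin with the jaws along world y and only part open, so the fingers stay clear of the screwdriver.

```bash
cat >> h.py <<'E'
def plan(target,phi):
    """phi deg: tool y direction = (sin phi, cos phi, 0); tool x down"""
    from workcell import robot
    s=robot.sense(); R=Rn.from_euler("xyz",s["tcp_rot"]).as_matrix(); p=np.array(s["tool_pos"])
    f=np.radians(phi); x=np.array([0,0,-1.]); y=np.array([np.sin(f),np.cos(f),0]); Rt=np.c_[x,y,np.cross(x,y)]
    d=R.T@(np.array(target)-p)*1000; w=np.degrees(Rn.from_matrix(R.T@Rt).as_rotvec())
    print("t",s["time"],"pos",p,"yaw",np.degrees(np.arctan2(R[0,1],R[1,1])),"F",s["wrist_force"],"gap",s["finger_gap"])
    print("SHIFT mm",d.round(1),"|",np.linalg.norm(d).round(1),"TURN deg",w.round(2)); return d,w
E
python3 -c "
from h import *
plan([.534,.0652,.24],4.3)"
```

```text
t 0.1 pos [0.2024 0.6171 0.2446] yaw 18.147381245841196 F [ 0.3789  0.2438 -0.6974] gap 0.9976983773735109
SHIFT mm [   5.3 -421.1  487. ] | 643.9 TURN deg [-13.85  -0.01   0.1 ]
```

>>> {"op": "servo_tool", "data": {
  "motion": [
    [[0,-15,17],[0,0,0],0.3],
    [[0,-45,52],[-2,0,0],0.55],
    [[1,-75,87],[-4,0,0],0.55],
    [[1,-105,122],[-6,0,0],0.55],
    [[2,-135,156],[-8,0,0],0.55],
    [[2,-165,191],[-10,0,0],0.55],
    [[3,-195,226],[-12,0,0],0.55],
    [[3,-225,260],[-13,0,0],0.55],
    [[4,-255,295],[-14,0,0],0.55],
    [[4,-285,330],[-14,0,0],0.55]
  ]
}}

```text
time: 1.1
tool_pos: [0.4277, 0.2421, 0.2413]
tcp_rot: [-2.416, 1.57, -2.488]
wrist_force: [0.8, 1.0, 0.4]
finger_gap: 0.452
```

```bash
python3 -c "
from h import *
plan([.534,.0652,.24],4.3)"
```

```text
t 1.1 pos [0.4277 0.2421 0.2413] yaw 4.11398297606699 F [0.7689 0.9919 0.3715] gap 0.4516710657548926
SHIFT mm [   1.3 -168.8  118.8] | 206.4 TURN deg [ 0.19 -0.01  0.01]
```

>>> {"op": "servo_tool", "data": {
  "motion": [
    [[0,-34,24],[0,0,0],0.55],
    [[0,-68,48],[0,0,0],0.55],
    [[1,-102,72],[0,0,0],0.55],
    [[1,-136,96],[0,0,0],0.55],
    [[1,-160,113],[0,0,0],0.55],
    [[1,-169,119],[0,0,0],0.55],
    [[1,-169,119],[0,0,0],0.55],
    [[1,-169,119],[0,0,0],0.55]
  ]
}}

```text
time: 1.9
tool_pos: [0.5329, 0.0685, 0.2402]
tcp_rot: [2.529, 1.569, 2.458]
wrist_force: [-0.2, 1.1, -0.5]
finger_gap: 0.45
```

```bash
python3 - <<'E'
from h import *
from workcell import robot
for n in ("scene","top"):
    c=robot.capture(n); np.savez(f"pics/{n}1.npz",**c)
s=load("pics/scene1.npz");t=load("pics/top1.npz")
crop(s,100,100,300,250,4,"pics/s1.png"); crop(t,80,120,230,232,5,"pics/t1.png")
plan([.534,.0652,.088],4.3)
E
```

```text
t 2.0 pos [0.5328 0.0691 0.2404] yaw 3.970451687520916 F [-0.0216 -0.144   0.189 ] gap 0.45099353882367194
SHIFT mm [152.4  -3.9   1.6] | 152.5 TURN deg [ 0.33 -0.04 -0.04]
```

View pics/s1.png

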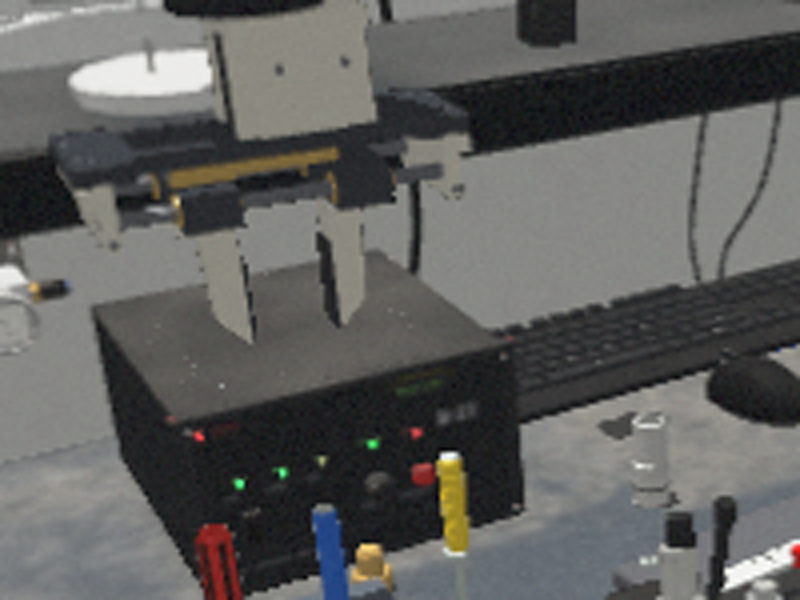

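View pics/t1.png

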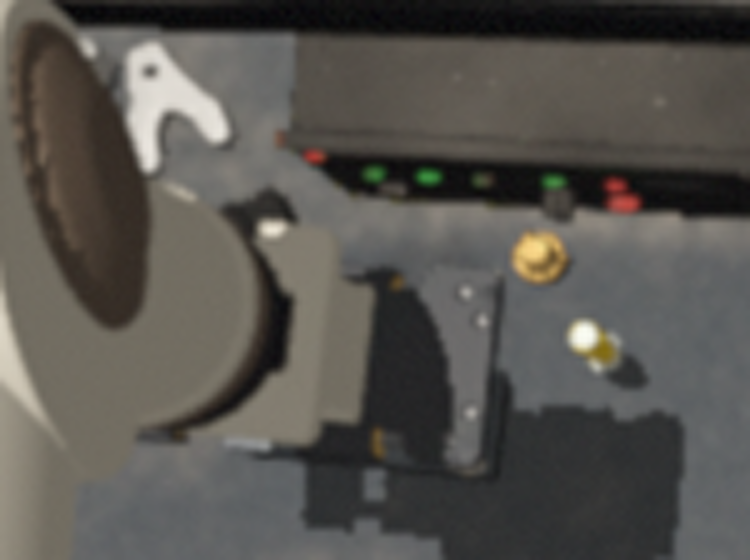

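```bash
python3 - <<'E'
from h import *
s=load("pics/scene1.npz")
p=proj(s,[[0.5328,.0691,.2404-.019],[.5328,.0691,.2404]]); print(p,(p-[100,100])*4)
from workcell import robot; print(robot.sense()["joint_positions"])
E
```

```text
[[171.1947 181.2537]
 [169.9306 172.7002]] [[284.7789 325.0146]
 [279.7225 290.8007]]
[-0.0162  0.2811 -0.1928  1.8464  0.0613  1.0204  1.2678]
```

>>> {"op": "servo_tool", "data": {
  "motion": [
    [[20,-4,1],[0,0,0],0.55],
    [[50,-4,1],[0,0,0],0.55],
    [[80,-4,1],[0,0,0],0.55],
    [[105,-4,1],[0,0,0],0.55],
    [[105,-4,1],[0,0,0],0.55]
  ]
}}

```text
time: 2.5
tool_pos: [0.531, 0.0641, 0.1324]
tcp_rot: [-3.036, 1.564, -3.105]
wrist_force: [-0.2, -0.8, -0.6]
finger_gap: 0.45
```

```bash
python3 - <<'E'
from h import *
from workcell import robot
for n in ("scene",):
    c=robot.capture(n); np.savez(f"pics/{n}2.npz",**c)
s=load("pics/scene2.npz")
crop(s,110,160,250,265,5.5,"pics/s2.png")
plan([.5335,.0653,.088],4.3)
E
```

```text
t 2.55 pos [0.5326 0.0642 0.1344] yaw 4.012489934731603 F [ 1.206  -0.5263  0.3009] gap 0.44489013345389944
SHIFT mm [46.4  1.2  1. ] | 46.4 TURN deg [ 0.29 -0.22  0.01]
```

View pics/s2.png

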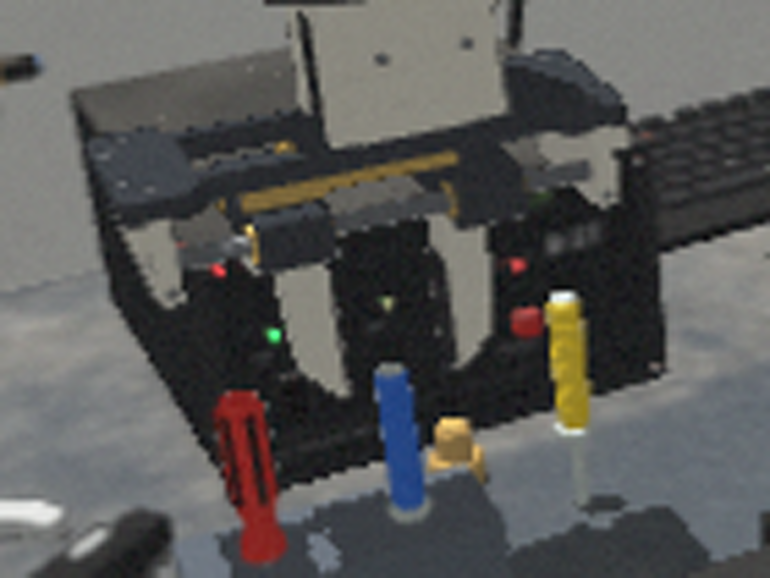

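The scene view shows the blue handle, top at (390,370), between the finger inner edges at about x 345 and 455. I'm going down to grasp it.

>>> {"op": "servo_tool", "data": {
  "motion": [
    [[20,1,1],[0,0,0],0.55],
    [[40,1,1],[0,0,0],0.55],
    [[46,1,1],[0,0,0],0.55],
    [[46,1,1],[0,0,0],0.55],
    [[46,1,1],[0,0,0],0.75],
    [[46,1,1],[0,0,0],0.9],
    [[46,1,1],[0,0,0],1],
    [[46,1,1],[0,0,0],1],
    [[46,1,1],[0,0,0],1],
    [[46,1,1],[0,0,0],1]
  ],
  "grip_force": 25
}}

```text
time: 3.55
tool_pos: [0.5359, 0.0637, 0.0901]
tcp_rot: [0.158, 1.57, 0.086]
wrist_force: [-0.1, -1.0, 4.8]
finger_gap: 0.141
```

```bash
python3 - <<'E'
from h import *
from workcell import robot
for n in ("scene",):
    c=robot.capture(n); np.savez(f"pics/{n}3.npz",**c)
s=load("pics/scene3.npz")
crop(s,110,160,250,265,5.5,"pics/s3.png")
plan([.5335,.0653,.16],4.3)
E
```

```text
t 3.6 pos [0.536  0.0638 0.0901] yaw 4.153252084196831 F [-1.0816 -0.5025  6.3047] gap 0.14527070004312342
SHIFT mm [-69.9   1.3  -2.5] | 70.0 TURN deg [ 0.15  0.05 -0.01]
```

View pics/s3.png

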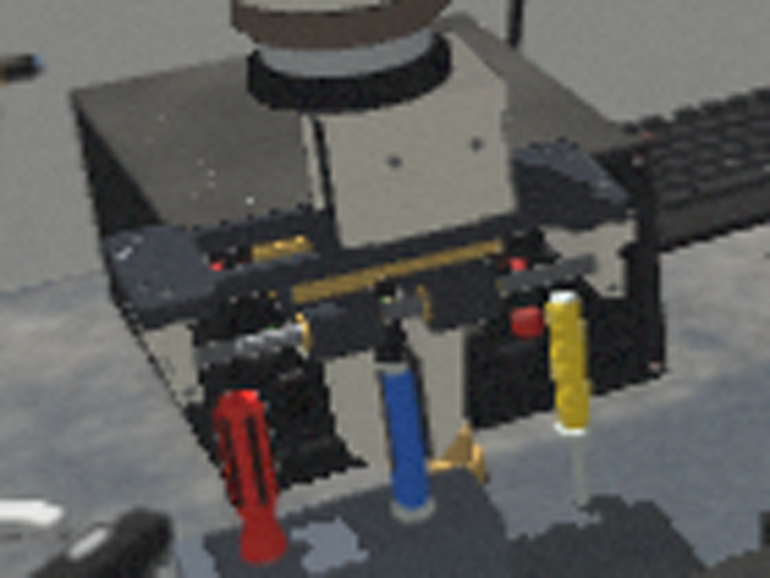

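```bash
python3 - <<'E'
from h import *
s=load("pics/scene3.npz")
g=lambda p:((proj(s,p)-[110,160])+.5)*5.5-.5
print(g([[.536,.0638,.0901],[.5335,.0653,.0901],[.5265,.0638,.0901],[.5265,.0708,.0711],[.5265,.0568,.0711],[.5265,.0898,.0711]]))
crop(s,160,205,210,260,12,"pics/s3z.png")
E
```

```text
[[392.59   412.9563]
 [391.2633 416.5371]
 [401.0918 422.5621]
 [390.2654 468.1571]
 [423.1728 457.8429]
 [344.724  482.4324]]
```

View pics/s3z.png

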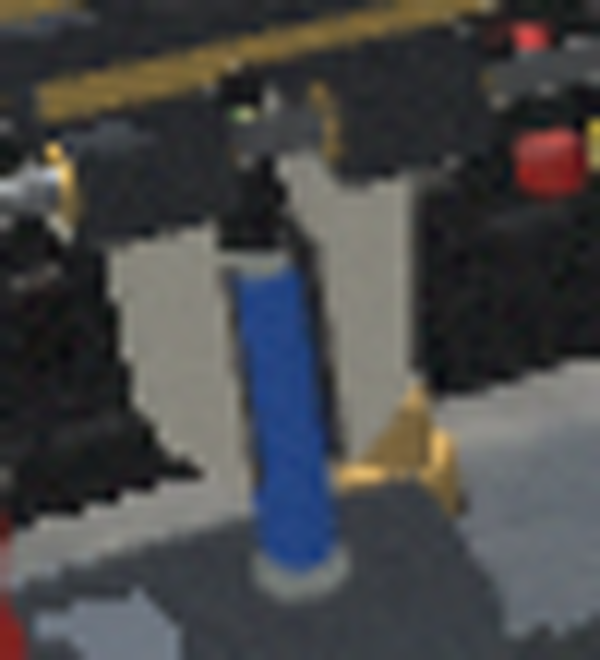

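The gap is 13 mm with the TCP displaced about 2.5 mm in +x. In the image the pin seems to sit near the front edge of the pads, with no finger hiding its left side. I'll open, take new views and correct before lifting.

>>> {"op": "servo_tool", "data": {
  "motion": [
    [[0,0,0],[0,0,0],0.7],
    [[0,0,0],[0,0,0],0.6],
    [[0,0,0],[0,0,0],0.6],
    [[0,0,0],[0,0,0],0.6]
  ]
}}

```text
time: 4.0
tool_pos: [0.5353, 0.0637, 0.0892]
tcp_rot: [-3.043, 1.57, -3.115]
wrist_force: [0.2, -0.4, -0.2]
finger_gap: 0.391
```

```bash
python3 - <<'E'
from h import *
from workcell import robot
t0=load("pics/top0.npz")
print("top cam ray at z .112, .08:",atz(t0,cp((328,347),110,150,7),.112))
for n in ("scene","top"):
    c=robot.capture(n); np.savez(f"pics/{n}4.npz",**c)
s=load("pics/scene4.npz");t=load("pics/top4.npz")
crop(s,150,200,220,260,10,"pics/s4.png");crop(t,80,140,230,252,5,"pics/t4.png")
plan([.5335,.0653,.088],4.3)
g=lambda p:((proj(s,p)-[150,200])+.5)*10-.5
p=robot.sense()["tool_pos"]; print(g([p,p-[.0095,0,0],p-[.0095,0,.019],p-[0,0,.019]]))
E
```

```text
top cam ray at z .112, .08: [0.5341 0.0669 0.112 ]
t 4.1 pos [0.5353 0.0637 0.0893] yaw 4.15138253361364 F [-0.4666  0.2185 -0.6397] gap 0.40022741473408907
SHIFT mm [ 1.3  1.5 -1.9] | 2.7 TURN deg [ 0.15 -0.03  0.  ]
[[316.1619 355.4937]
 [331.6375 372.9964]
 [341.9741 446.4528]
 [326.5625 428.5153]]
```

View pics/s4.png

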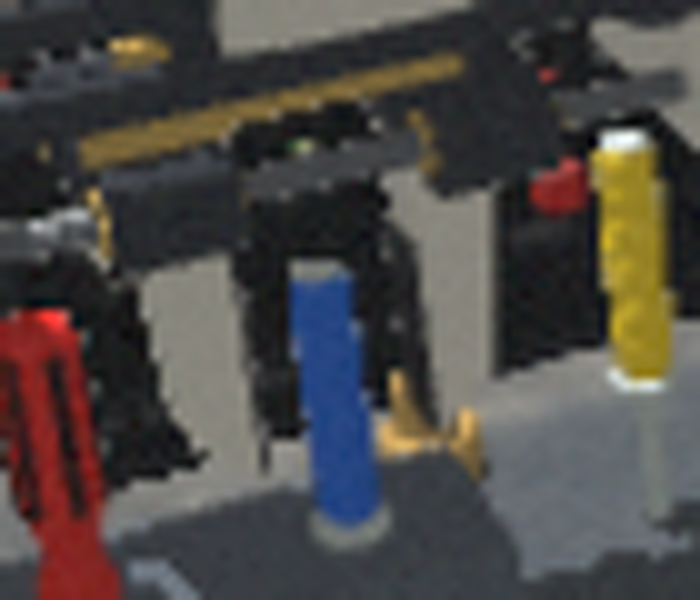

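View pics/t4.png

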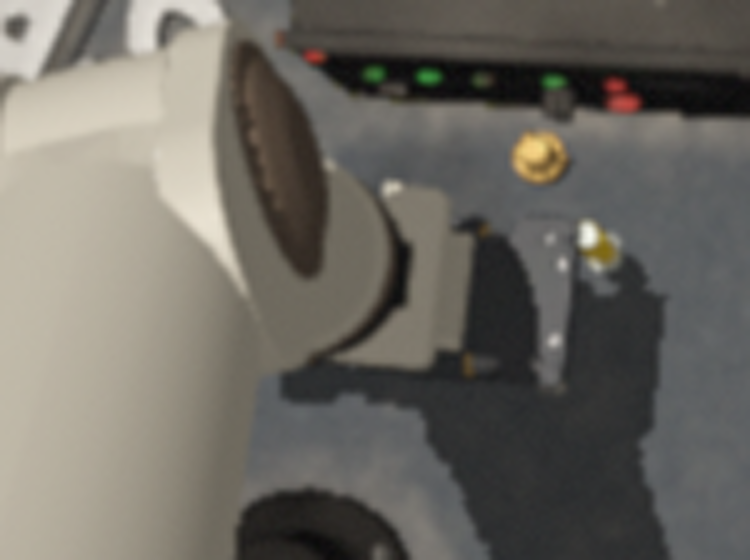

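```bash
python3 - <<'E'
from h import *
def box(c0,x0,x1,y0,y1,z0,z1): return np.array([[x,y,z] for x in(x0,x1) for y in(y0,y1) for z in(z0,z1)])
E_=[(0,1),(0,2),(0,4),(1,3),(1,5),(2,3),(2,6),(3,7),(4,5),(4,6),(5,7),(6,7)]
for nm,p,gap,out in (("scene3",[.536,.0638,.0901],.0131,"o3"),("scene4",[.5353,.0637,.0893],.0368,"o4")):
    s=load(f"pics/{nm}.npz"); x0,y0,x1,y1,f=160,205,210,255,12
    im=cv2.resize(np.ascontiguousarray(s["img"][y0:y1,x0:x1,::-1]),None,fx=f,fy=f,interpolation=cv2.INTER_CUBIC)
    phi=np.radians(4.15);Y=np.array([np.sin(phi),np.cos(phi),0]);X=np.array([np.cos(phi),-np.sin(phi),0]);Z=np.array([0,0,1.])
    def W(q): q=np.atleast_2d(q); return np.array(p)+q[:,:1]*X+q[:,1:2]*Y+q[:,2:]*Z
    g=lambda P:((proj(s,P)-[x0,y0])+.5)*f-.5
    h=gap/2
    for a,b in ((h,h+.019),(-h-.019,-h)):
        q=g(W(box(0,-.0095,.0095,a,b,-.019,.03)))
        for i,j in E_: cv2.line(im,tuple(map(int,q[i])),tuple(map(int,q[j])),(0,255,255),1)
    a=np.linspace(0,2*np.pi,40); 
    for z in (.049-p[2],.112-p[2],-.019,0):
        q=g(W(np.c_[.007*np.cos(a),.007*np.sin(a),0*a+z])); cv2.polylines(im,[q.astype(np.int32)],True,(0,255,0),1)
    cv2.imwrite(f"pics/{out}.png",im)
a=cv2.imread("pics/o3.png");b=cv2.imread("pics/o4.png");cv2.imwrite("pics/o34.png",cv2.resize(np.hstack([a,b]),(800,400)))
E
```

```text
(no output)
```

View pics/o3.png

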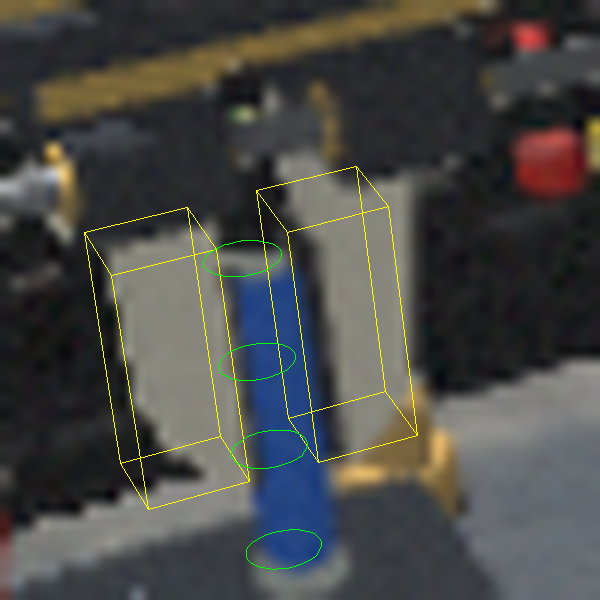

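View pics/o4.png

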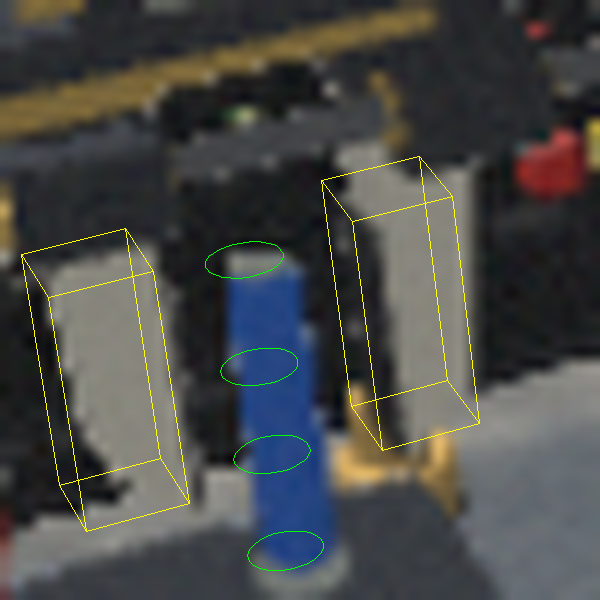

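The wireframe overlay shows the pin and fingers displaced from prediction by the same camera bias of about 1.4 px. The pin was therefore centred in the pads after all. I'll close again and lift.

>>> {"op": "servo_tool", "data": {
  "motion": [
    [[0,0,0],[0,0,0],0.75],
    [[0,0,0],[0,0,0],0.9],
    [[0,0,0],[0,0,0],1],
    [[0,0,0],[0,0,0],1],
    [[0,0,0],[0,0,0],1],
    [[0,0,0],[0,0,0],1]
  ],
  "grip_force": 30
}}

```text
time: 4.7
tool_pos: [0.5355, 0.0638, 0.0895]
tcp_rot: [2.365, 1.571, 2.293]
wrist_force: [-0.9, -0.5, -0.5]
finger_gap: 0.145
```

```bash
python3 - <<'E'
from h import *
plan([.5335,.0653,.16],4.3)
E
```

```text
t 4.7 pos [0.5355 0.0638 0.0895] yaw 4.148601733413716 F [-0.8813 -0.5403 -0.49  ] gap 0.14510984177815178
SHIFT mm [-70.5   1.4  -2.1] | 70.5 TURN deg [ 0.15 -0.   -0.  ]
```

>>> {"op": "servo_tool", "data": {
  "motion": [
    [[-10,0,0],[0,0,0],1],
    [[-30,0,0],[0,0,0],1],
    [[-55,0,0],[0,0,0],1],
    [[-85,0,0],[0,0,0],1],
    [[-120,0,0],[0,0,0],1],
    [[-150,0,0],[0,0,0],1],
    [[-155,0,0],[0,0,0],1],
    [[-155,0,0],[0,0,0],1]
  ]
}}

```text
time: 5.5
tool_pos: [0.5361, 0.0638, 0.246]
tcp_rot: [0.153, 1.568, 0.08]
wrist_force: [-0.2, -0.1, -0.3]
finger_gap: 0.144
```

```bash
python3 - <<'E'
from h import *
from workcell import robot
c=robot.capture("scene"); np.savez("pics/scene5.npz",**c); crop(c,100,130,300,280,4,"pics/s5.png")
plan([.4903,-.334,.245],4.3)
E
```

```text
t 5.55 pos [0.5352 0.0636 0.2445] yaw 4.157886788960399 F [-0.5457 -0.5812 -1.1878] gap 0.14312931520193123
SHIFT mm [  -0.5 -399.8  -16. ] | 400.1 TURN deg [0.14 0.01 0.01]
```

View pics/s5.png

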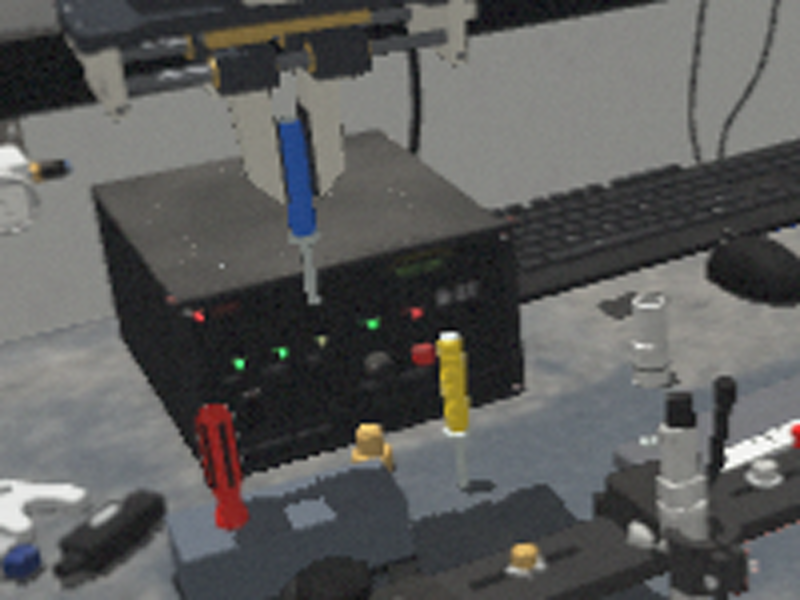

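The pin is lifted and hangs upright, tip at (313,300). Next I carry it over to the boss.

>>> {"op": "servo_tool", "data": {
  "motion": [
    [[0,-20,-1],[0,0,0],1],
    [[0,-60,-2],[0,0,0],1],
    [[0,-105,-4],[0,0,0],1],
    [[0,-150,-6],[0,0,0],1],
    [[0,-195,-8],[0,0,0],1],
    [[0,-240,-10],[0,0,0],1],
    [[0,-285,-11],[0,0,0],1],
    [[0,-330,-13],[0,0,0],1],
    [[0,-375,-15],[0,0,0],1],
    [[0,-400,-16],[0,0,0],1]
  ]
}}

```text
time: 6.55
tool_pos: [0.4876, -0.3382, 0.2422]
tcp_rot: [-3.034, 1.567, -3.111]
wrist_force: [0.1, 0.2, -0.0]
finger_gap: 0.145
```

>>> {"op": "servo_tool", "data": {
  "motion": [
    [[0,0,0],[0,0,0],1],
    [[0,0,0],[0,0,0],1],
    [[0,0,0],[0,0,0],1]
  ]
}}

```text
time: 6.85
tool_pos: [0.4906, -0.332, 0.2431]
tcp_rot: [2.328, 1.568, 2.257]
wrist_force: [-0.2, 0.6, -1.3]
finger_gap: 0.143
```

```bash
python3 - <<'E'
from h import *
from workcell import robot
for n in ("scene","top"):
    c=robot.capture(n); np.savez(f"pics/{n}6.npz",**c)
s=load("pics/scene6.npz");t=load("pics/top6.npz")
crop(s,230,120,430,270,4,"pics/s6.png");crop(t,225,140,395,275,4.7,"pics/t6.png")
plan([.4903,-.334,.245],4.3)
E
```

```text
t 6.95 pos [ 0.491  -0.3321  0.2439] yaw 3.9955680654328325 F [-0.1475  0.1267  0.017 ] gap 0.1465089019910335
SHIFT mm [-1.1 -2.  -0.6] | 2.3 TURN deg [ 0.3  -0.05 -0.07]
```

View pics/s6.png

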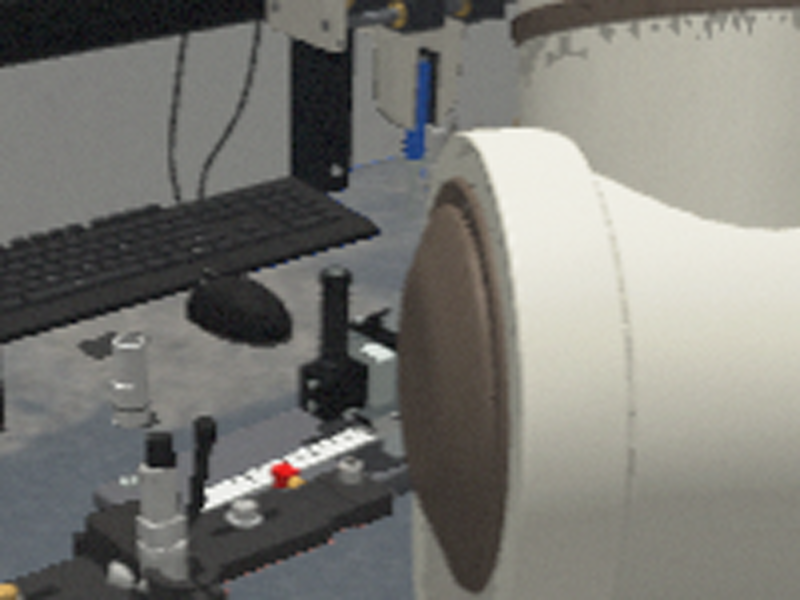

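View pics/t6.png

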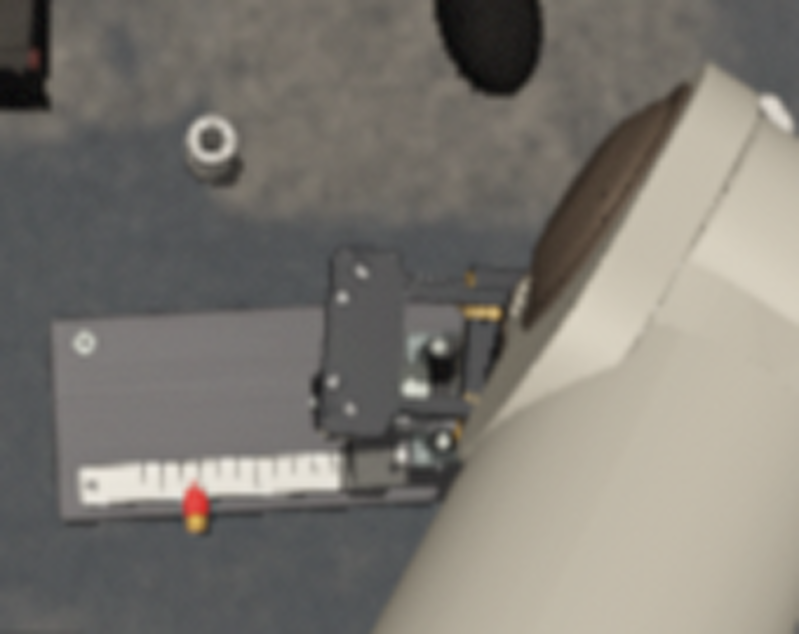

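Both views are partly hidden by the arm. The earlier scene frames may show the boss clearly, so I'll measure it there and calibrate the camera bias against the robot.

```bash
python3 - <<'E'
from h import *
for n in (1,2,3,5):
    s=load(f"pics/scene{n}.npz"); print(n,proj(s,[[.4903,-.334,.104],[.485,-.267,.141],[.534,.065,.007]]))
s=load("pics/scene5.npz"); crop(s,290,165,390,245,8,"pics/s5g.png")
E
```

```text
1 [[330.9838 193.8383]
 [312.3709 187.3568]
 [185.2007 266.2476]]
2 [[330.9838 193.8383]
 [312.3709 187.3568]
 [185.2007 266.2476]]
3 [[330.9838 193.8383]
 [312.3709 187.3568]
 [185.2007 266.2476]]
5 [[330.9838 193.8383]
 [312.3709 187.3568]
 [185.2007 266.2476]]
```

View pics/s5g.png

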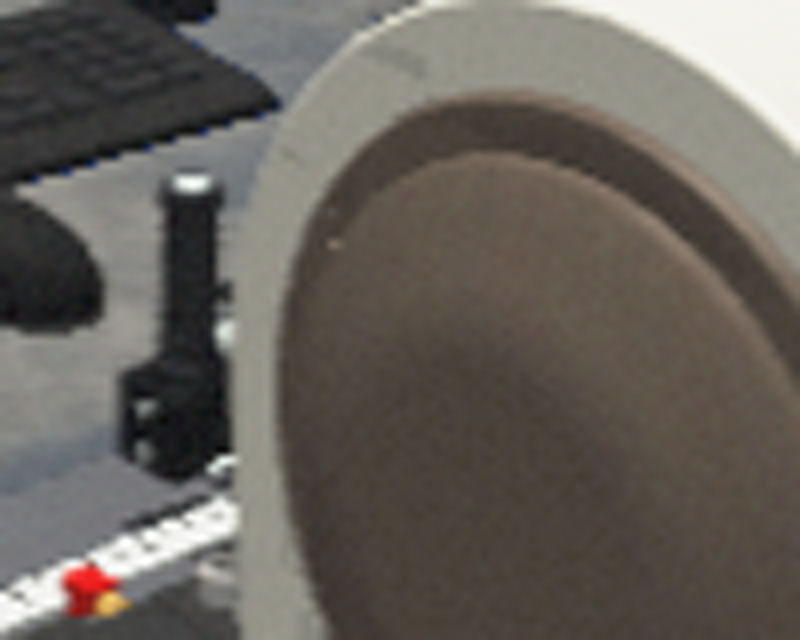

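The boss is hidden in every scene frame, so I'll calibrate the top camera against the robot. Tilting the tool 45° should make the rod visible from above at a known pose.

>>> {"op": "servo_tool", "data": {
  "motion": [
    [[-20,0,0],[0,-8,0],1],
    [[-40,0,0],[0,-16,0],1],
    [[-50,0,0],[0,-24,0],1],
    [[-50,0,0],[0,-32,0],1],
    [[-50,0,0],[0,-40,0],1],
    [[-50,0,0],[0,-45,0],1],
    [[-50,0,0],[0,-45,0],1],
    [[-50,0,0],[0,-45,0],1]
  ]
}}

```text
time: 7.75
tool_pos: [0.4889, -0.3304, 0.2727]
tcp_rot: [0.041, 0.983, -0.027]
wrist_force: [-0.2, -0.0, -2.2]
finger_gap: 0.143
```

```bash
python3 - <<'E'
from h import *
from workcell import robot
for n in ("scene","top"):
    c=robot.capture(n); np.savez(f"pics/{n}7.npz",**c)
S=robot.sense(); np.savez("pics/st7.npz",p=S["tool_pos"],r=S["tcp_rot"])
R=Rn.from_euler("xyz",S["tcp_rot"]).as_matrix(); p=np.array(S["tool_pos"]); print(p,S["time"]);print(R)
s=load("pics/scene7.npz");t=load("pics/top7.npz")
crop(t,250,140,370,230,6.5,"pics/t7.png"); crop(s,250,100,400,212,5,"pics/s7.png")
P=[p+R@[d,0,0] for d in (.0825,.0445,.0405,-.0225)]
print(P); print(proj(t,P),((proj(t,P)-[250,140])+.5)*6.5-.5,((proj(s,P)-[250,100])+.5)*5-.5)
E
```

```text
[ 0.4862 -0.3329  0.2719] 7.85
[[ 0.5539  0.068   0.8298]
 [-0.0161  0.9974 -0.0709]
 [-0.8324  0.0259  0.5535]]
[array([ 0.5319, -0.3343,  0.2032]), array([ 0.5108, -0.3336,  0.2348]), array([ 0.5086, -0.3336,  0.2382]), array([ 0.4737, -0.3326,  0.2906])]
[[336.285  200.6992]
 [338.3781 209.414 ]
 [338.6075 210.369 ]
 [342.4729 226.4609]] [[563.6024 397.2945]
 [577.2076 453.941 ]
 [578.6986 460.1486]
 [603.8237 564.746 ]] [[363.2027 271.2008]
 [390.5271 222.0583]
 [393.501  216.7101]
 [443.0211 127.6669]]
```

View pics/t7.png

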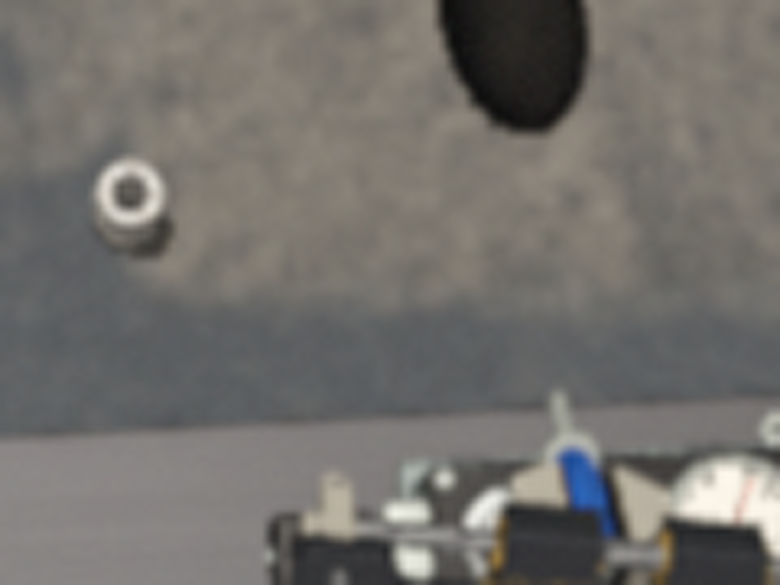

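View pics/s7.png

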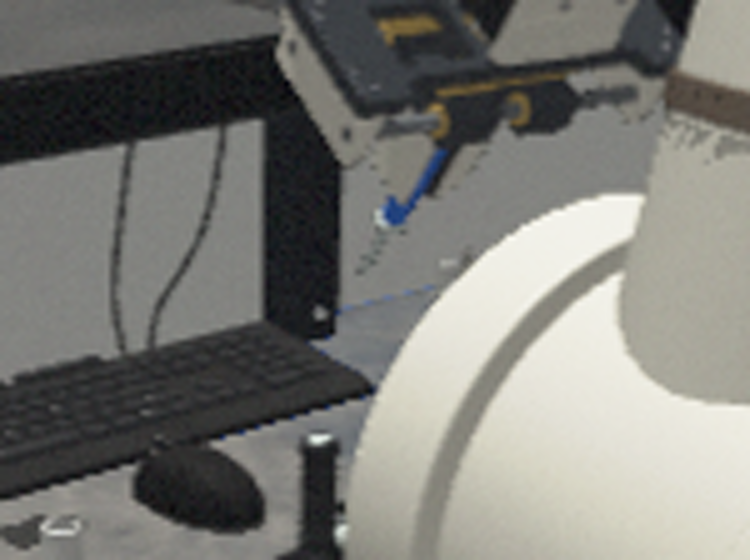

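```bash
python3 - <<'E'
from h import *
from workcell import robot
c=robot.capture("top"); 
c=robot.capture("top"); np.savez("pics/top8.npz",**c)
S=robot.sense()
R=Rn.from_euler("xyz",S["tcp_rot"]).as_matrix(); p=np.array(S["tool_pos"]); print(p,S["time"]);print(R)
t=load("pics/top8.npz"); x0,y0,f=310,180,14
P=[p+R@[d,0,0] for d in (.0825,.0445,.0425,.0405,.02)]
g=lambda P:((proj(t,P)-[x0,y0])+.5)*f-.5
im=cv2.resize(np.ascontiguousarray(t["img"][y0:y0+40,x0:x0+55,::-1]),None,fx=f,fy=f,interpolation=cv2.INTER_CUBIC)
print(g(P))
a=np.linspace(0,2*np.pi,40)
for r,d in ((.003,.0825),(.009,.0445),(.009,.0405),(.007,.0405)):
    q=g(p+(np.c_[0*a+d,r*np.cos(a),r*np.sin(a)])@R.T); cv2.polylines(im,[q.astype(np.int32)],True,(0,255,0),1)
cv2.imwrite("pics/t8.png",im)
E
```

```text
[ 0.4876 -0.3329  0.2723] 7.95
[[ 0.5529  0.0664  0.8306]
 [-0.0165  0.9975 -0.0688]
 [-0.8331  0.0243  0.5526]]
[[375.1036 287.1916]
 [404.3737 408.6037]
 [405.9745 415.2435]
 [407.5816 421.9092]
 [424.4246 491.7691]]
```

View pics/t8.png

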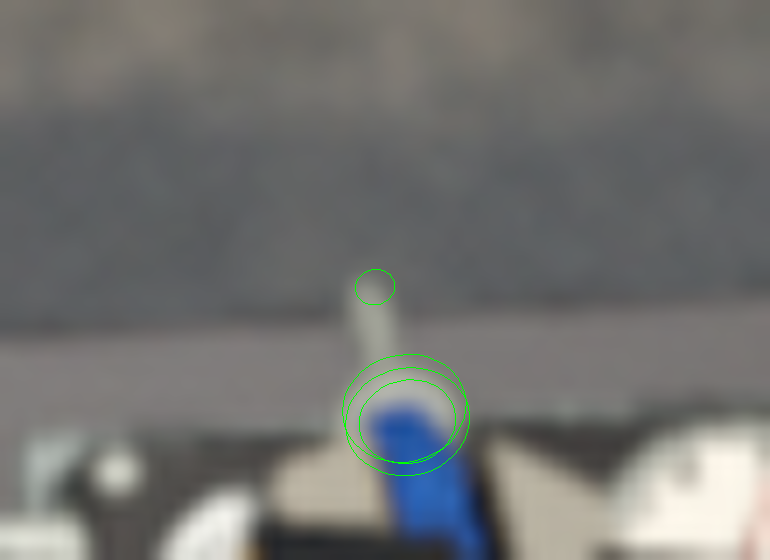

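```bash
python3 - <<'E'
from h import *
t=load("pics/top0.npz"); im=t["img"].astype(float)
x0,y0,x1,y1=318,212,340,236
w=im[y0:y1,x0:x1]; 
o=np.clip(w[...,0]-w[...,2]-25,0,None); yy,xx=np.mgrid[y0:y1,x0:x1]
c=((o*xx).sum()/o.sum(),(o*yy).sum()/o.sum()); print("button",c,atz(t,c,.095))
br=w.mean(2); m=cv2.resize(br.astype(np.float32),None,fx=8,fy=8,interpolation=cv2.INTER_CUBIC)
th=(m>110).astype(np.uint8); n,l,st,ce=cv2.connectedComponentsWithStats(th)
for i in range(1,n):
    if st[i,4]>1000:
        pts=cv2.findContours((l==i).astype(np.uint8),cv2.RETR_EXTERNAL,cv2.CHAIN_APPROX_NONE)[0][0]
        (a,b),ax,_=cv2.fitEllipse(pts); q=((a+.5)/8-.5+x0,(b+.5)/8-.5+y0); print(st[i],q,np.array(ax)/8,atz(t,q,.104))
# grip axis & plate from same approach
c0=atz(t,c,.095)
print("corrected boss guess:",c0-[0,.0013,0])
crop(t,310,205,350,240,18,"pics/t0boss.png")
E
```

```text
button (np.float64(329.1632778804683), np.float64(222.3542821934689)) [ 0.4913 -0.3354  0.095 ]
[   16    20   143   140 15370] (328.565372467041, 222.56204319000244) [17.2284 17.5686] [ 0.4903 -0.3327  0.104 ]
corrected boss guess: [ 0.4913 -0.3367  0.095 ]
```

View pics/t0boss.png

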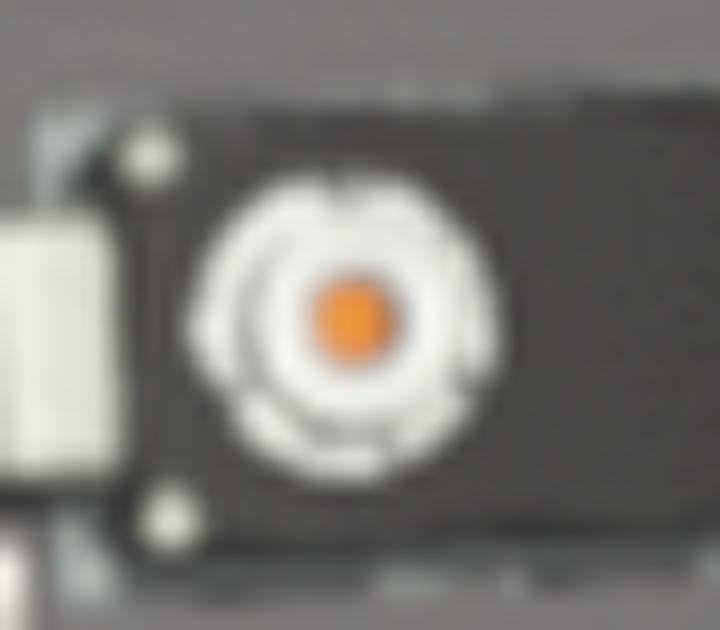

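The rod tip appears about 0.6 px left of prediction, which is 1.3 mm in y, and it matches in x. That puts the boss at (0.4912, -0.3366) in the robot frame. I'll tilt back and go above it.

>>> {"op": "servo_tool", "data": {
  "motion": [
    [[0,0,0],[0,8,0],1],
    [[0,0,0],[0,16,0],1],
    [[0,0,0],[0,24,0],1],
    [[0,0,0],[0,32,0],1],
    [[0,0,0],[0,40,0],1],
    [[0,0,0],[0,45,0],1],
    [[0,0,0],[0,45,0],1],
    [[0,0,0],[0,45,0],1]
  ]
}}

```text
time: 8.75
tool_pos: [0.4905, -0.3299, 0.2723]
tcp_rot: [3.028, 1.371, 2.971]
wrist_force: [-0.4, -0.1, -1.8]
finger_gap: 0.144
```

```bash
python3 - <<'E'
from h import *
plan([.4912,-.3366,.198],4.3)
E
```

```text
t 8.75 pos [ 0.4905 -0.3299  0.2723] yaw 3.4182064803313335 F [-0.3765 -0.0925 -1.8368] gap 0.1441902881223427
SHIFT mm [72.4 -8.3 15.7] | 74.6 TURN deg [  1.01 -11.37  -1.19]
```

>>> {"op": "servo_tool", "data": {
  "motion": [
    [[0,0,0],[0,0,0],1],
    [[0,0,0],[0,0,0],1],
    [[0,0,0],[0,0,0],1],
    [[0,0,0],[0,0,0],1]
  ]
}}

```text
time: 9.15
tool_pos: [0.4878, -0.3328, 0.273]
tcp_rot: [3.026, 1.371, 2.962]
wrist_force: [-0.6, -0.0, -0.3]
finger_gap: 0.148
```

```bash
python3 - <<'E'
from h import *
plan([.4912,-.3366,.198],4.3)
E
```

```text
t 9.15 pos [ 0.4878 -0.3328  0.273 ] yaw 3.7686588912543844 F [-0.6    -0.0455 -0.2648] gap 0.14829435333199917
SHIFT mm [72.8 -5.3 18.3] | 75.2 TURN deg [  0.66 -11.35  -1.25]
```

>>> {"op": "servo_tool", "data": {
  "motion": [
    [[15,-2,5],[0.3,-5,-0.5],1],
    [[35,-4,10],[0.7,-11.3,-1.2],1],
    [[50,-5.3,14],[0.7,-11.3,-1.2],1],
    [[60,-5.3,16],[0.7,-11.3,-1.2],1],
    [[60,-5.3,16],[0.7,-11.3,-1.2],1],
    [[60,-5.3,16],[0.7,-11.3,-1.2],1]
  ]
}}

```text
time: 9.75
tool_pos: [0.4935, -0.336, 0.2107]
tcp_rot: [2.13, 1.568, 2.056]
wrist_force: [1.2, -0.4, -0.8]
finger_gap: 0.147
```

```bash
python3 - <<'E'
from h import *
plan([.4912,-.3366,.198],4.3)
from workcell import robot
c=robot.capture("scene"); crop(c,250,100,400,212,5,"pics/s9.png")
plan([.4912,-.3366,.198],4.3)
E
```

```text
t 9.75 pos [ 0.4935 -0.336   0.2107] yaw 4.206208231884015 F [ 1.2243 -0.3891 -0.8371] gap 0.14732047514862628
SHIFT mm [12.7 -0.8 -2.3] | 13.0 TURN deg [ 0.09 -0.09 -0.14]
t 9.8 pos [ 0.4938 -0.336   0.211 ] yaw 4.193923105733105 F [ 0.6745 -0.0997  0.0232] gap 0.14527121606761262
SHIFT mm [13.  -0.8 -2.5] | 13.3 TURN deg [ 0.11 -0.04 -0.11]
```

View pics/s9.png

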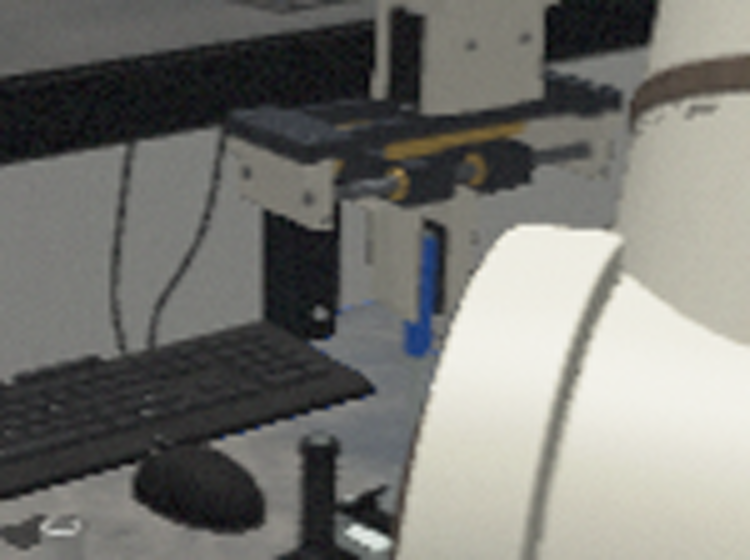

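>>> {"op": "servo_tool", "data": {
  "motion": [
    [[8,-0.8,-2.4],[0,0,0],1],
    [[13,-0.8,-2.4],[0,0,0],1],
    [[13,-0.8,-2.4],[0,0,0],1],
    [[13,-0.8,-2.4],[0,0,0],1]
  ]
}}

```text
time: 10.2
tool_pos: [0.4896, -0.3366, 0.1972]
tcp_rot: [2.345, 1.568, 2.27]
wrist_force: [1.2, -0.1, -0.6]
finger_gap: 0.145
```

```bash
python3 - <<'E'
from h import *
plan([.4912,-.3366,.181],4.3)
E
```

```text
t 10.2 pos [ 0.4896 -0.3366  0.1972] yaw 4.244387508065108 F [ 1.2267 -0.1384 -0.5894] gap 0.14463969542306393
SHIFT mm [16.2  0.1  1.6] | 16.3 TURN deg [ 0.06 -0.11 -0.11]
```

>>> {"op": "servo_tool", "data": {
  "motion": [
    [[4,0,1],[0,0,0],1],
    [[8,0,1.2],[0,0,0],1],
    [[10,0,1.2],[0,0,0],1],
    [[12,0,1.2],[0,0,0],1],
    [[12,0,1.2],[0,0,0],1]
  ]
}}

```text
time: 10.7
tool_pos: [0.4907, -0.3367, 0.1851]
tcp_rot: [2.367, 1.568, 2.293]
wrist_force: [-0.0, -0.3, -1.0]
finger_gap: 0.15
```

```bash
python3 - <<'E'
from h import *
plan([.4912,-.3366,.1745],4.3)
E
```

```text
t 10.7 pos [ 0.4907 -0.3367  0.1851] yaw 4.254344226619315 F [-0.0143 -0.2871 -0.9899] gap 0.1501875748843388
SHIFT mm [10.6  0.1  0.6] | 10.6 TURN deg [ 0.05 -0.12 -0.11]
```

>>> {"op": "servo_tool", "data": {
  "motion": [
    [[2,0,0.3],[0,0,0],1],
    [[4,0,0.3],[0,0,0],1],
    [[6,0,0.3],[0,0,0],1],
    [[6,0,0.3],[0,0,0],1]
  ]
}}

```text
time: 11.1
tool_pos: [0.4909, -0.3367, 0.179]
tcp_rot: [2.376, 1.568, 2.302]
wrist_force: [-0.5, 1.1, -0.7]
finger_gap: 0.149
```

```bash
python3 - <<'E'
from h import *
plan([.4912,-.3366,.1695],4.3)
E
```

```text
t 11.1 pos [ 0.4909 -0.3367  0.179 ] yaw 4.253981114877381 F [-0.4512  1.1206 -0.7318] gap 0.1486994727064513
SHIFT mm [9.5 0.1 0.3] | 9.5 TURN deg [ 0.05 -0.12 -0.12]
```

The tip is 7.5 mm inside the bore without contact. Now I press.

>>> {"op": "servo_tool", "data": {
  "motion": [
    [[2,0,0],[0,0,0],1],
    [[4,0,0],[0,0,0],1],
    [[6,0,0],[0,0,0],1],
    [[8,0,0],[0,0,0],1],
    [[8,0,0],[0,0,0],1]
  ]
}}

```text
time: 11.6
tool_pos: [0.4913, -0.3369, 0.1714]
tcp_rot: [2.197, 1.569, 2.123]
wrist_force: [0.2, -0.4, 3.0]
finger_gap: 0.144
```

```bash
python3 - <<'E'
from h import *
plan([.4912,-.3366,.1695],4.3)
from workcell import robot
c=robot.capture("scene"); crop(c,230,160,380,272,5,"pics/s10.png")
c=robot.capture("top"); crop(c,225,195,395,275,4.7,"pics/t10.png")
E
```

```text
t 11.6 pos [ 0.4913 -0.3369  0.1714] yaw 4.255484120153345 F [ 0.2187 -0.3787  3.0352] gap 0.1441900911290177
SHIFT mm [ 1.9  0.3 -0.2] | 2.0 TURN deg [ 0.04 -0.06 -0.09]
```

View pics/s10.png

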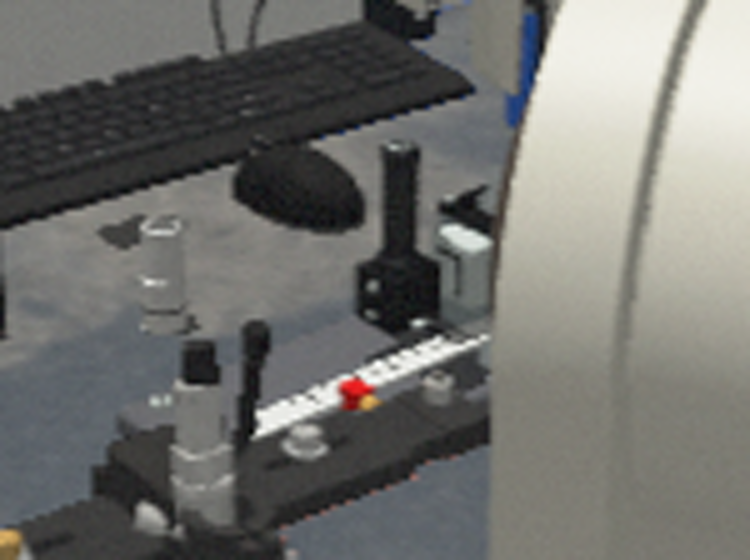

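View pics/t10.png

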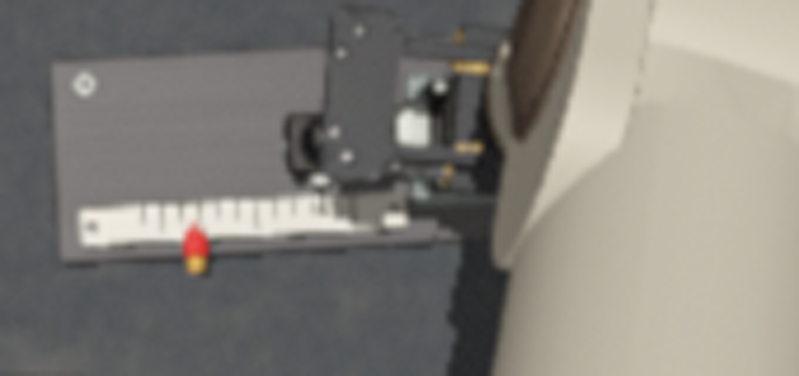

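The arm has sprung free: the black end block moved from column 314 to 287, about 14 mm. I'm lifting out and returning the pin.

>>> {"op": "servo_tool", "data": {
  "motion": [
    [[0,0,0],[0,0,0],1],
    [[-10,0,0],[0,0,0],1],
    [[-25,0,0],[0,0,0],1],
    [[-45,0,0],[0,0,0],1],
    [[-70,0,0],[0,0,0],1],
    [[-74,0,0],[0,0,0],1]
  ]
}}

```text
time: 12.3
tool_pos: [0.4932, -0.3376, 0.2496]
tcp_rot: [-0.379, 1.567, -0.453]
wrist_force: [0.9, -0.9, 0.0]
finger_gap: 0.147
```

```bash
python3 - <<'E'
from h import *
plan([.5355,.0637,.245],4.15)
E
```

```text
t 12.3 pos [ 0.4932 -0.3376  0.2496] yaw 4.242350783630398 F [ 0.9288 -0.9221  0.0266] gap 0.1468199254997498
SHIFT mm [  4.1 403.4  12.5] | 403.6 TURN deg [-0.09  0.21  0.08]
```

>>> {"op": "servo_tool", "data": {
  "motion": [
    [[0,20,1],[0,0,0],1],
    [[0,60,2],[0,0,0],1],
    [[0,105,3],[0,0,0],1],
    [[1,150,5],[0,0,0],1],
    [[1,195,6],[0,0,0],1],
    [[2,240,8],[0,0,0],1],
    [[2,285,9],[0,0,0],1],
    [[3,330,10],[0,0,0],1],
    [[4,375,11],[0,0,0],1],
    [[4,403,12.5],[0,0,0],1]
  ]
}}

```text
time: 13.3
tool_pos: [0.5318, 0.0694, 0.2416]
tcp_rot: [2.316, 1.566, 2.246]
wrist_force: [0.2, 0.4, -0.5]
finger_gap: 0.143
```

>>> {"op": "servo_tool", "data": {
  "motion": [
    [[0,0,0],[0,0,0],1],
    [[0,0,0],[0,0,0],1],
    [[0,0,0],[0,0,0],1],
    [[0,0,0],[0,0,0],1]
  ]
}}

```text
time: 13.7
tool_pos: [0.5333, 0.0624, 0.2417]
tcp_rot: [2.793, 1.568, 2.717]
wrist_force: [-0.2, 0.3, 0.1]
finger_gap: 0.146
```

```bash
python3 - <<'E'
from h import *
plan([.5355,.0637,.145],4.15)
E
```

```text
t 13.7 pos [0.5333 0.0624 0.2417] yaw 4.398946216255787 F [-0.1589  0.2857  0.0578] gap 0.14613086246797005
SHIFT mm [96.7  1.4  2.3] | 96.7 TURN deg [-0.25 -0.13 -0.05]
```

>>> {"op": "servo_tool", "data": {
  "motion": [
    [[30,1.4,2.3],[-0.2,0,0],1],
    [[60,1.4,2.3],[-0.2,0,0],1],
    [[90,1.4,2.3],[-0.2,0,0],1],
    [[100,1.4,2.3],[-0.2,0,0],1],
    [[100,1.4,2.3],[-0.2,0,0],1],
    [[100,1.4,2.3],[-0.2,0,0],1]
  ]
}}

```text
time: 14.3
tool_pos: [0.5367, 0.0653, 0.1431]
tcp_rot: [1.714, 1.569, 1.642]
wrist_force: [-0.1, 0.0, -0.3]
finger_gap: 0.145
```

```bash
python3 - <<'E'
from h import *
from workcell import robot
plan([.5355,.0637,.0895],4.15)
c=robot.capture("scene"); np.savez("pics/scene11.npz",**c); crop(c,150,190,230,255,9,"pics/s11.png")
plan([.5355,.0637,.0895],4.15)
E
```

```text
t 14.3 pos [0.5367 0.0653 0.1431] yaw 4.098193700931285 F [-0.0656  0.0012 -0.3293] gap 0.14524979533411958
SHIFT mm [53.6 -1.8 -1. ] | 53.6 TURN deg [ 0.05 -0.02 -0.12]
t 14.35 pos [0.537  0.0655 0.1436] yaw 4.083644174828436 F [-0.0056  0.7362 -0.2043] gap 0.145739694603674
SHIFT mm [54.1 -2.  -1.4] | 54.1 TURN deg [ 0.07  0.04 -0.12]
```

View pics/s11.png

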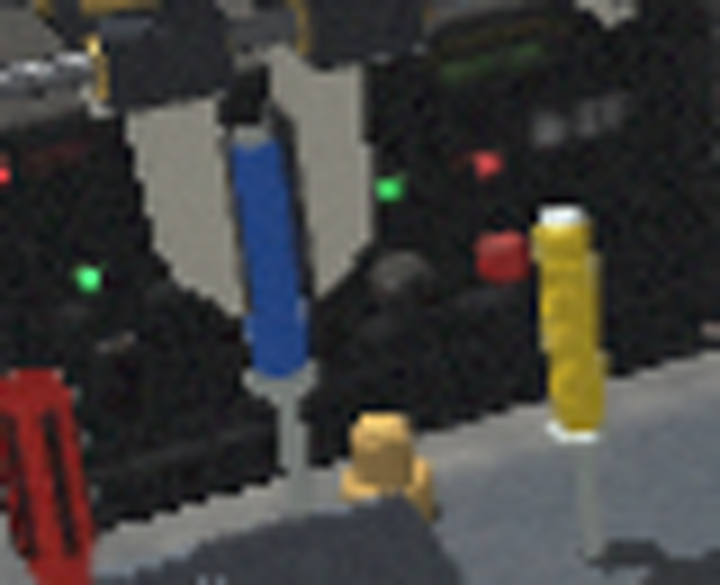

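>>> {"op": "servo_tool", "data": {
  "motion": [
    [[3,-1.2,-1.3],[0,0,0],1],
    [[6,-1.5,-1.5],[0,0,0],1],
    [[10,-1.5,-1.5],[0,0,0],1],
    [[14,-1.5,-1.5],[0,0,0],1],
    [[18,-1.5,-1.5],[0,0,0],1],
    [[18,-1.5,-1.5],[0,0,0],1]
  ]
}}

```text
time: 14.95
tool_pos: [0.5337, 0.0641, 0.1233]
tcp_rot: [2.619, 1.568, 2.549]
wrist_force: [-0.8, -0.4, -0.6]
finger_gap: 0.145
```

```bash
python3 - <<'E'
from h import *
plan([.535,.064,.0895],4.15)
E
```

```text
t 14.95 pos [0.5337 0.0641 0.1233] yaw 4.04968635441136 F [-0.7984 -0.3618 -0.5962] gap 0.145039697545418
SHIFT mm [33.8 -0.   1.4] | 33.9 TURN deg [ 0.1  -0.16 -0.09]
```

>>> {"op": "servo_tool", "data": {
  "motion": [
    [[6,0,1],[0,0,0],1],
    [[12,0,1.2],[0,0,0],1],
    [[18,0,1.2],[0,0,0],1],
    [[24,0,1.2],[0,0,0],1],
    [[30,0,1.2],[0,0,0],1],
    [[32,0,1.2],[0,0,0],1],
    [[32,0,1.2],[0,0,0],1]
  ]
}}

```text
time: 15.65
tool_pos: [0.5351, 0.0641, 0.0916]
tcp_rot: [2.519, 1.568, 2.448]
wrist_force: [0.3, -0.0, -0.8]
finger_gap: 0.147
```

```bash
python3 - <<'E'
from h import *
plan([.535,.064,.0895],4.15)
E
```

```text
t 15.65 pos [0.5351 0.0641 0.0916] yaw 4.047226165910214 F [ 0.3465 -0.0202 -0.7974] gap 0.14694148629159468
SHIFT mm [ 2.1 -0.1 -0.1] | 2.1 TURN deg [ 0.1  -0.14 -0.1 ]
```

>>> {"op": "servo_tool", "data": {
  "motion": [
    [[2,0,0],[0,0,0],1],
    [[2,0,0],[0,0,0],1],
    [[2,0,0],[0,0,0],0.8],
    [[2,0,0],[0,0,0],0.7],
    [[2,0,0],[0,0,0],0.6],
    [[2,0,0],[0,0,0],0.55],
    [[2,0,0],[0,0,0],0.55],
    [[2,0,0],[0,0,0],0.55],
    [[2,0,0],[0,0,0],0.55]
  ]
}}

```text
time: 16.55
tool_pos: [0.5354, 0.0641, 0.0901]
tcp_rot: [2.31, 1.568, 2.24]
wrist_force: [-0.9, 0.0, 0.2]
finger_gap: 0.451
```

```bash
python3 - <<'E'
from h import *
from workcell import robot
c=robot.capture("scene"); np.savez("pics/scene12.npz",**c); crop(c,150,190,230,255,9,"pics/s12.png")
plan([.535,.064,.245],4.15)
E
```

```text
t 16.6 pos [0.5354 0.0641 0.0901] yaw 4.055704744811023 F [-0.0613 -0.0613 -0.5578] gap 0.44831199551214485
SHIFT mm [-154.9    0.1   -0.6] | 154.9 TURN deg [ 0.09 -0.09 -0.1 ]
```

View pics/s12.png

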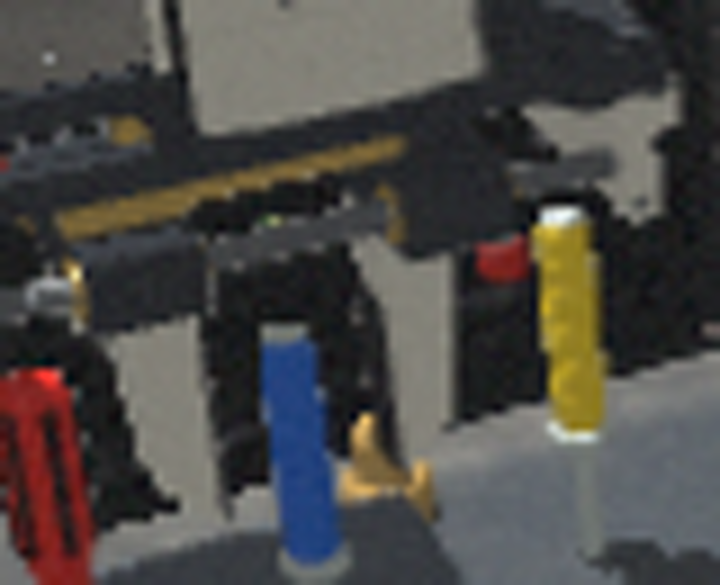

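The pin stands with its collar on the block and the fingers are open around it. I'll rise straight up and then measure the gauge.

>>> {"op": "servo_tool", "data": {
  "motion": [
    [[-15,0,0],[0,0,0],0.55],
    [[-45,0,0],[0,0,0],0.55],
    [[-85,0,0],[0,0,0],0.55],
    [[-125,0,0],[0,0,0],0.55],
    [[-155,0,0],[0,0,0],0.55],
    [[-155,0,0],[0,0,0],0.55]
  ]
}}

```text
time: 17.2
tool_pos: [0.5385, 0.0649, 0.2508]
tcp_rot: [0.316, 1.563, 0.246]
wrist_force: [0.9, 0.2, 0.0]
finger_gap: 0.45
```

```bash
python3 - <<'E'
from h import *
from workcell import robot
for n in ("scene","top"):
    c=robot.capture(n); np.savez(f"pics/{n}13.npz",**c)
s=load("pics/scene13.npz");t=load("pics/top13.npz")
crop(s,150,165,360,265,3.8,"pics/s13.png");crop(t,230,200,310,260,9.5,"pics/t13.png")
plan([.535,.064,.245],4.15)
E
```

```text
t 17.3 pos [0.536  0.0638 0.2465] yaw 4.0582135170787685 F [ 0.0983 -0.6926  1.068 ] gap 0.44833723983071405
SHIFT mm [ 1.5  0.1 -1. ] | 1.8 TURN deg [ 0.09  0.05 -0.07]
```

View pics/s13.png

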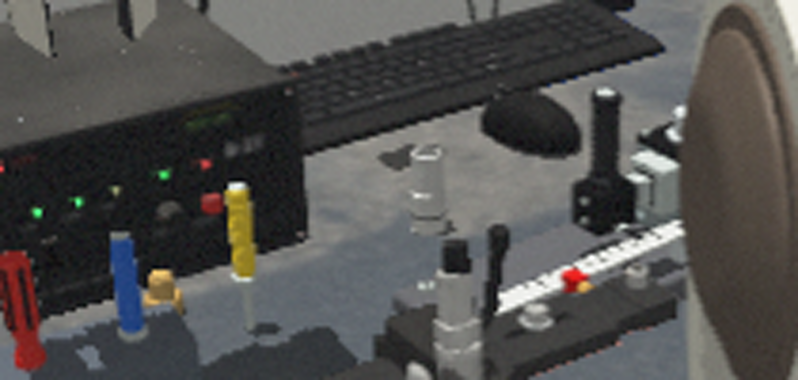

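View pics/t13.png

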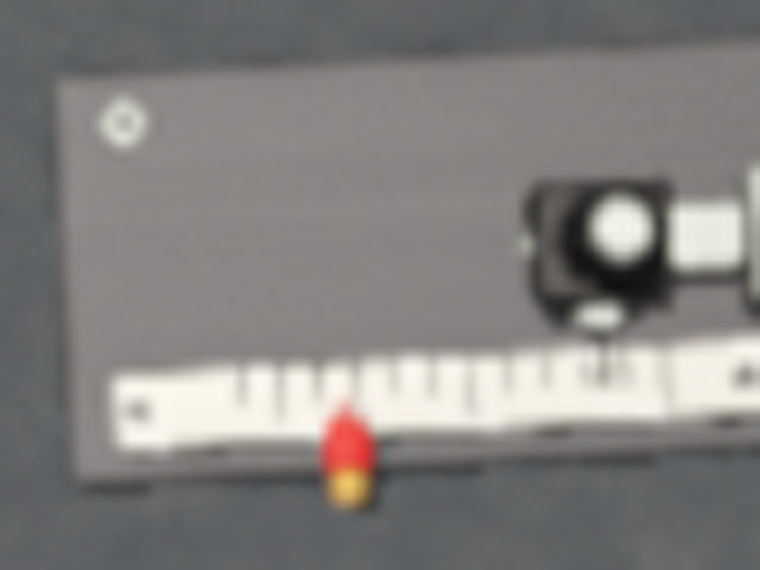

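```bash
python3 - <<'E'
from h import *
t=load("pics/top13.npz"); s=load("pics/scene13.npz"); t0=load("pics/top0.npz")
T=lambda *q:cp(q,230,200,9.5); S=lambda *q:cp(q,150,165,3.8)
gx=np.array([-.0762,.997,0])
for z in (.03,.045):
    p=atz(t,T(604,375),z); m=atz(t,T(345,402),z); print(z,p,m,"gx diff",(m-p)@gx)
# ticks
tk=[atz(t,T(x,y),.035) for x,y in ((240,365),(281,362),(318,360),(357,360),(395,358),(433,355),(472,355),(509,352),(547,350))]
print("tick gx",[round(float((k-tk[0])@gx),4) for k in tk])
g=atz(t,T(621,226),.141); print("grip top",g,"corr",g-[0,.0013,0])
print("grip tri",tri([(t,T(621,226)),(s,S(605,93))]))
# parked grip & offset check
g0=atz(t0,cp((361,134),225,195,4.7),.141); print("parked",g0,"moved",(g-g0)@gx)
E
```

```text
0.03 [ 0.4511 -0.2554  0.03  ] [ 0.4424 -0.1877  0.03  ] gx diff 0.06809521252001774
0.045 [ 0.4509 -0.2544  0.045 ] [ 0.4423 -0.1877  0.045 ] gx diff 0.06716864821626858
tick gx [0.0, -0.0107, -0.0203, -0.0305, -0.0404, -0.0503, -0.0605, -0.0701, -0.0801]
grip top [ 0.4848 -0.2516  0.141 ] corr [ 0.4848 -0.2529  0.141 ]
grip tri (array([ 0.4838, -0.253 ,  0.1401]), np.float64(0.0023304113414499912))
parked [ 0.4856 -0.2662  0.141 ] moved 0.014620625263564897
```

```bash
python3 - <<'E'
from h import *
plan([.4847,-.2535,.22],85.6)
E
```

```text
t 17.3 pos [0.536  0.0638 0.2465] yaw 4.0582135170787685 F [ 0.0983 -0.6926  1.068 ] gap 0.44833723983071405
SHIFT mm [  26.  -320.2  -28.7] | 322.5 TURN deg [81.54 -0.01 -0.1 ]
```

>>> {"op": "servo_tool", "data": {
  "motion": [
    [[0,-20,-5],[0,0,0],0.5],
    [[0,-60,-12],[5,0,0],0.5],
    [[0,-105,-18],[13,0,0],0.5],
    [[0,-150,-24],[21,0,0],0.5],
    [[0,-195,-28],[29,0,0],0.5],
    [[0,-240,-29],[37,0,0],0.5],
    [[0,-285,-29],[45,0,0],0.5],
    [[0,-310,-29],[53,0,0],0.5],
    [[0,-320,-29],[61,0,0],0.5],
    [[0,-320,-29],[69,0,0],0.5]
  ]
}}

```text
time: 18.3
tool_pos: [0.4822, -0.2557, 0.2428]
tcp_rot: [-2.426, 1.565, 2.572]
wrist_force: [-0.3, 0.7, -0.2]
finger_gap: 0.5
```

>>> {"op": "servo_tool", "data": {
  "motion": [
    [[5,0,0],[6,0,0],0.5],
    [[10,0,0],[12.5,0,0],0.5],
    [[15,0,0],[12.5,0,0],0.5],
    [[15,0,0],[12.5,0,0],0.5],
    [[15,0,0],[12.5,0,0],0.5]
  ]
}}

```text
time: 18.8
tool_pos: [0.4837, -0.253, 0.229]
tcp_rot: [-2.443, 1.567, 2.35]
wrist_force: [0.3, -0.3, -0.2]
finger_gap: 0.498
```

```bash
python3 - <<'E'
from h import *
from workcell import robot
for n in ("scene","top"):
    c=robot.capture(n); np.savez(f"pics/{n}14.npz",**c)
s=load("pics/scene14.npz");t=load("pics/top14.npz")
crop(s,230,110,380,222,5.3,"pics/s14.png");crop(t,225,180,345,260,6.5,"pics/t14.png")
plan([.4847,-.2535,.118],85.6); print(robot.sense()["joint_positions"])
p=robot.sense()["tool_pos"]; print(((proj(s,[p-[0,0,.019],[.4847,-.2535,.141]])-[230,110])+.5)*5.3-.5)
E
```

```text
t 18.9 pos [ 0.4841 -0.2533  0.2296] yaw 85.47408114524585 F [-0.4403 -0.4072  0.1519] gap 0.49893603750115323
SHIFT mm [111.6   0.8   0.5] | 111.6 TURN deg [ 0.13 -0.12  0.07]
[ 0.7669  0.3295 -0.4048  1.8288  0.149   1.0154  0.3814]
[[419.0798 278.7121]
 [416.3106 418.9013]]
```

View pics/s14.png

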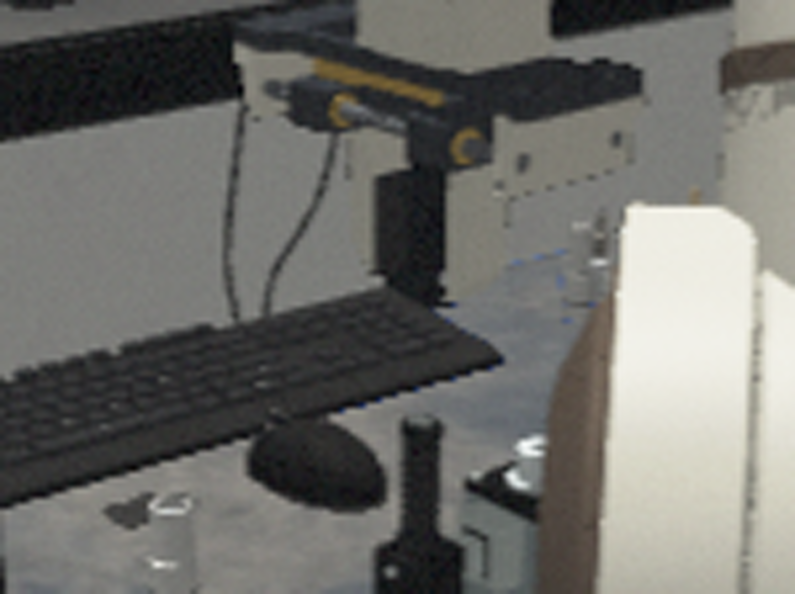

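View pics/t14.png

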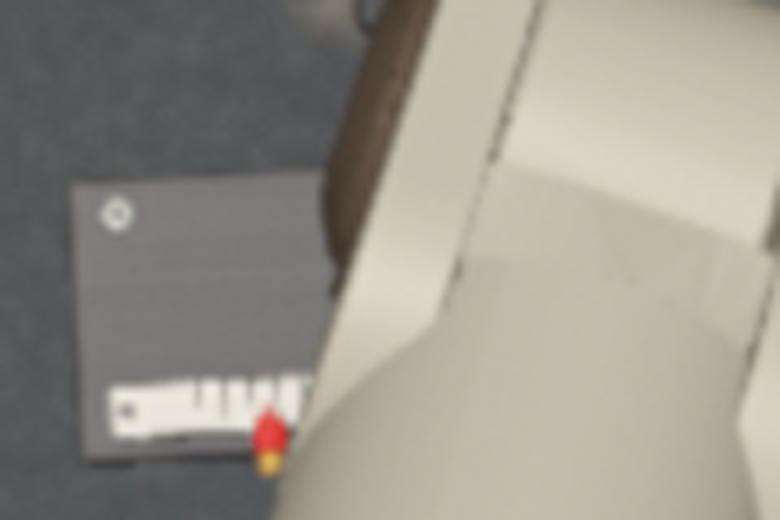

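The grip top is at (421,418), within about 1 px of prediction and below the open fingers. Going down.

>>> {"op": "servo_tool", "data": {
  "motion": [
    [[20,0.5,0.3],[0,0,0],0.45],
    [[50,0.5,0.3],[0,0,0],0.45],
    [[70,0.5,0.3],[0,0,0],0.45],
    [[85,0.5,0.3],[0,0,0],0.45],
    [[100,0.5,0.3],[0,0,0],0.45],
    [[111,0.5,0.3],[0,0,0],0.45],
    [[111,0.5,0.3],[0,0,0],0.45],
    [[111,0.5,0.3],[0,0,0],0.45]
  ]
}}

```text
time: 19.7
tool_pos: [0.4847, -0.2534, 0.1188]
tcp_rot: [-2.668, 1.569, 2.122]
wrist_force: [-0.4, 0.4, 0.4]
finger_gap: 0.549
```

```bash
python3 - <<'E'
from h import *
from workcell import robot
c=robot.capture("scene"); np.savez("pics/scene15.npz",**c); crop(c,230,110,380,222,5.3,"pics/s15.png")
plan([.4847,-.2535,.118],85.6)
E
```

```text
t 19.75 pos [ 0.485  -0.2536  0.1192] yaw 85.54701090947665 F [ 0.4561 -0.1875  0.1123] gap 0.5537901987631163
SHIFT mm [ 1.2 -0.3 -0.1] | 1.3 TURN deg [ 0.05 -0.08  0.01]
```

View pics/s15.png

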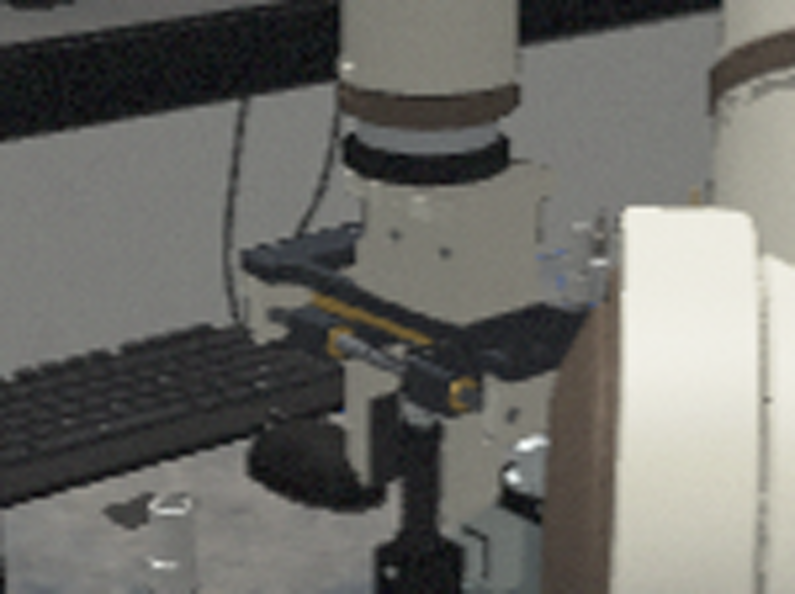

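Fingers straddle the grip (column about 420). I'm closing firmly.

>>> {"op": "servo_tool", "data": {
  "motion": [
    [[0,0,0],[0,0,0],0.6],
    [[0,0,0],[0,0,0],0.75],
    [[0,0,0],[0,0,0],0.9],
    [[0,0,0],[0,0,0],1],
    [[0,0,0],[0,0,0],1],
    [[0,0,0],[0,0,0],1],
    [[0,0,0],[0,0,0],1]
  ],
  "grip_force": 50
}}

```text
time: 20.45
tool_pos: [0.4852, -0.2534, 0.1188]
tcp_rot: [2.99, 1.569, 1.497]
wrist_force: [2.9, -0.3, -0.6]
finger_gap: 0.202
```

```bash
python3 - <<'E'
from h import *
plan(np.array([.4847,-.2535,.119])+.068*np.array([-.0762,.997,0]),85.6)
E
```

```text
t 20.45 pos [ 0.4852 -0.2534  0.1188] yaw 85.5414249833323 F [ 2.929  -0.3291 -0.6053] gap 0.20156164138138252
SHIFT mm [ -0.1  -0.4 -67.9] | 67.9 TURN deg [ 0.06 -0.09 -0.01]
```

>>> {"op": "servo_tool", "data": {
  "motion": [
    [[0,0,-5],[0,0,0],1],
    [[0,0,-12],[0,0,0],1],
    [[0,0,-20],[0,0,0],1],
    [[0,0,-28],[0,0,0],1],
    [[0,0,-36],[0,0,0],1],
    [[0,0,-44],[0,0,0],1],
    [[0,0,-52],[0,0,0],1],
    [[0,0,-58],[0,0,0],1],
    [[0,0,-62],[0,0,0],1],
    [[0,0,-62],[0,0,0],1]
  ]
}}

```text
time: 21.45
tool_pos: [0.4804, -0.1924, 0.1189]
tcp_rot: [1.716, 1.57, 0.223]
wrist_force: [4.9, -3.4, -4.1]
finger_gap: 0.201
```

>>> {"op": "servo_tool", "data": {
  "motion": [
    [[0,0,0],[0,0,0],1],
    [[0,0,0],[0,0,0],1],
    [[0,0,0],[0,0,0],1]
  ]
}}

```text
time: 21.75
tool_pos: [0.4804, -0.1924, 0.1189]
tcp_rot: [2.218, 1.57, 0.724]
wrist_force: [5.6, -4.0, -4.6]
finger_gap: 0.196
```

```bash
python3 - <<'E'
from h import *
from workcell import robot
for n in ("scene","top"):
    c=robot.capture(n); np.savez(f"pics/{n}16.npz",**c)
s=load("pics/scene16.npz");t=load("pics/top16.npz")
crop(s,250,170,350,245,8,"pics/s16.png");crop(t,225,180,345,260,6.5,"pics/t16.png")
plan(np.array([.4847,-.2535,.119])+.068*np.array([-.0762,.997,0]),85.6)
E
```

```text
t 21.85 pos [ 0.4804 -0.1924  0.1188] yaw 85.57224797252395 F [ 4.4529 -3.0979 -4.3974] gap 0.198113852880094
SHIFT mm [-0.2 -0.3 -6.7] | 6.7 TURN deg [ 0.03 -0.03 -0.03]
```

View pics/s16.png

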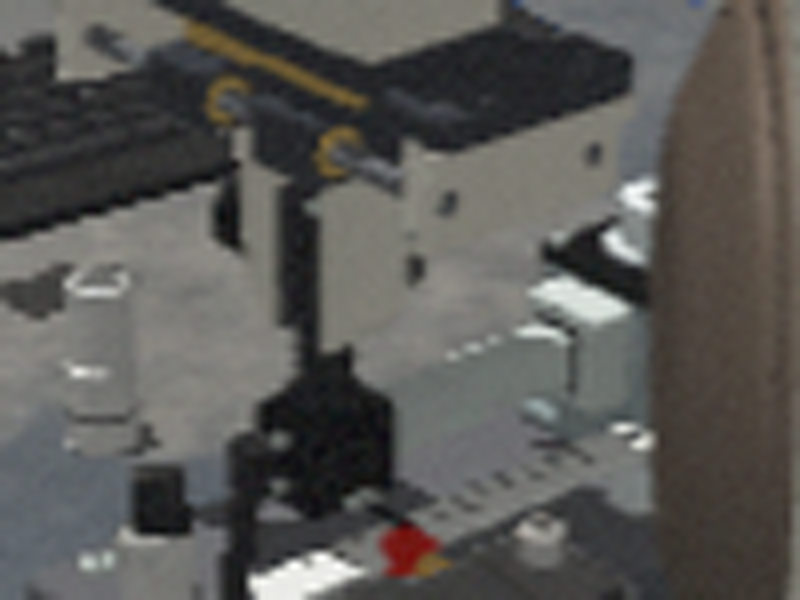

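View pics/t16.png

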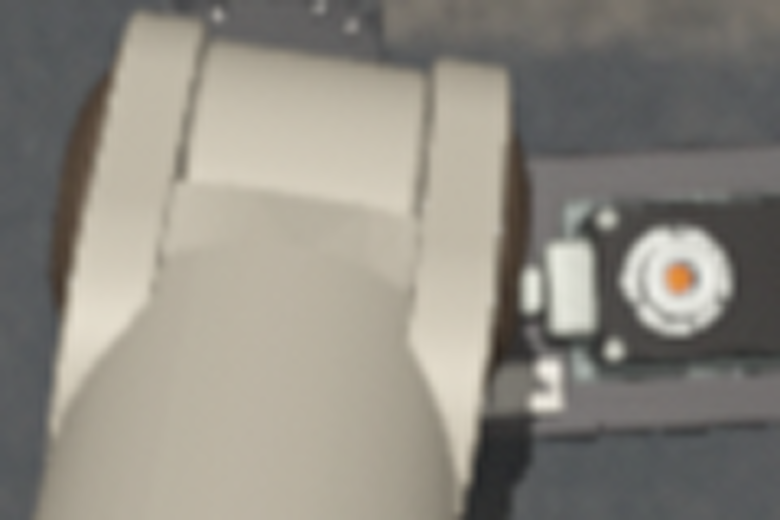

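>>> {"op": "servo_tool", "data": {
  "motion": [
    [[0,0,-3],[0,0,0],1],
    [[0,0,-6],[0,0,0],1],
    [[0,0,-6.6],[0,0,0],1],
    [[0,0,-6.6],[0,0,0],1],
    [[0,0,-6.6],[0,0,0],1]
  ]
}}

```text
time: 22.35
tool_pos: [0.4799, -0.1867, 0.1189]
tcp_rot: [1.077, 1.57, -0.417]
wrist_force: [6.8, -4.9, -5.0]
finger_gap: 0.201
```

```bash
python3 - <<'E'
from h import *
from workcell import robot
c=robot.capture("scene"); np.savez("pics/scene17.npz",**c)
plan(np.array([.4847,-.2535,.119])+.068*np.array([-.0762,.997,0]),85.6)
s=c; s0=load("pics/scene13.npz")
gx=np.array([-.0762,.997,0]);gy=np.array([-.997,-.0762,0])
for im,nm in ((c,"a"),(s0,"b")):
    x0,y0,f=275,218,16
    I=cv2.resize(np.ascontiguousarray(im["img"][y0:y0+30,x0:x0+45,::-1]),None,fx=f,fy=f,interpolation=cv2.INTER_CUBIC)
    cv2.imwrite(f"pics/s17{nm}.png",I)
a=cv2.imread("pics/s17a.png");b=cv2.imread("pics/s17b.png");cv2.imwrite("pics/s17.png",cv2.resize(np.vstack([a,b]),(600,800))[:600] if False else np.vstack([cv2.resize(a,(432,288)),cv2.resize(b,(432,288))]))
g=lambda P:((proj(s,P)-[275,218])+.5)*16-.5
m=np.array([.4424,-.1877-.0013,.035]); print("marker tip pred",g([m])," tick dir +-10mm gx:",g([m+gx*.01,m-gx*.01,m-gy*.015]))
E
```

```text
t 22.4 pos [ 0.4799 -0.1867  0.1189] yaw 85.60986067988593 F [ 5.5581 -4.6782 -4.9844] gap 0.19717573230491667
SHIFT mm [-0.1 -0.3 -1. ] | 1.1 TURN deg [-0.01  0.03 -0.05]
marker tip pred [[358.2801 361.9129]]  tick dir +-10mm gx: [[307.8658 383.3537]
 [408.1208 340.7194]
 [295.6243 323.4157]]
```

View pics/s17a.png

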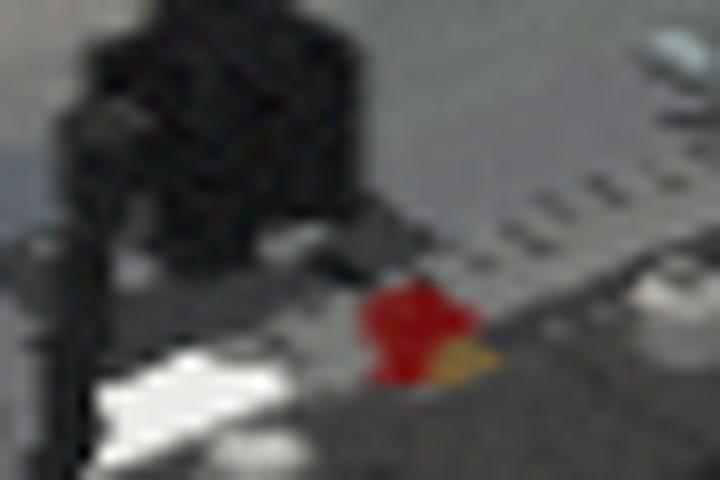

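View pics/s17b.png

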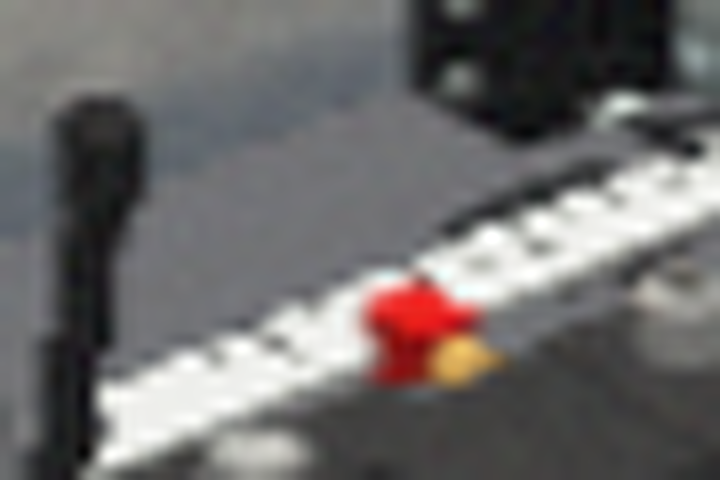

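```bash
python3 - <<'E'
from h import *
s=load("pics/scene13.npz"); gx=np.array([-.0762,.997,0]);gy=np.array([-.997,-.0762,0])
C=lambda *q:cp(q,275,218,16)
for z in (.04,.05,.06):
    a=atz(s,C(622,107),z);b=atz(s,C(300,241),z); print(z,a,b,"gx",(b-a)@gx,"gy",(b-a)@gy)
# track block+grip by template matching along gx-displaced prediction
t17=load("pics/scene17.npz")
A=cv2.cvtColor(s["img"],cv2.COLOR_RGB2GRAY);B=cv2.cvtColor(t17["img"],cv2.COLOR_RGB2GRAY)
p0=np.array([.451,-.255,.045])
for d in (.060,.064,.067,.070): print(d,((proj(s,[p0+gx*d,[.4424,-.189,.045]])-[275,218])+.5)*16-.5)
E
```

```text
0.04 [ 0.4766 -0.2664  0.04  ] [ 0.4708 -0.1982  0.04  ] gx 0.06843545257439612 gy 0.0006190116203977871
0.05 [ 0.4621 -0.2548  0.05  ] [ 0.4564 -0.188   0.05  ] gx 0.06702564013672635 gy 0.0006062596000826015
0.06 [ 0.4476 -0.2433  0.06  ] [ 0.442  -0.1779  0.06  ] gx 0.06561582769905641 gy 0.0005935075797675397
0.06 [[375.854  282.5026]
 [358.4368 305.089 ]]
0.064 [[355.8364 290.8494]
 [358.4368 305.089 ]]
0.067 [[340.763  297.1349]
 [358.4368 305.089 ]]
0.07 [[325.6376 303.4423]
 [358.4368 305.089 ]]
```

The image displacement (67.0 mm) agrees with the TCP travel (66.9 mm), so there is no slip. About 0.9 mm remains.

>>> {"op": "servo_tool", "data": {
  "motion": [
    [[0,0,-1],[0,0,0],1],
    [[0,0,-1],[0,0,0],1],
    [[0,0,-1],[0,0,0],1],
    [[0,0,-1],[0,0,0],1],
    [[0,0,-1],[0,0,0],1],
    [[0,0,-1],[0,0,0],1]
  ]
}}

```text
time: 23.0
tool_pos: [0.4799, -0.1859, 0.1189]
tcp_rot: [0.971, 1.57, -0.524]
wrist_force: [5.6, -5.6, -6.3]
finger_gap: 0.198
```

```bash
python3 - <<'E'
from h import *
from workcell import robot
c=robot.capture("scene"); np.savez("pics/scene18.npz",**c); crop(c,150,165,360,265,3.8,"pics/s18.png"); crop(c,275,218,320,248,16,"pics/s18z.png")
c=robot.capture("top"); cv2.imwrite("pics/t18.png",c["img"][:,:,::-1])
plan(np.array([.4847,-.2535,.119])+.068*np.array([-.0762,.997,0]),85.6)
print(robot.sense()["joint_vel"])
E
```

```text
t 23.1 pos [ 0.4798 -0.1859  0.1188] yaw 85.62494470525144 F [ 5.8326 -5.5913 -6.9728] gap 0.19729414957244346
SHIFT mm [-0.2 -0.3 -0.2] | 0.4 TURN deg [-0.02  0.04 -0.05]
[ 0.0002 -0.0006 -0.0026 -0.0003 -0.0008 -0.0001  0.0005]
```

View pics/s18.png

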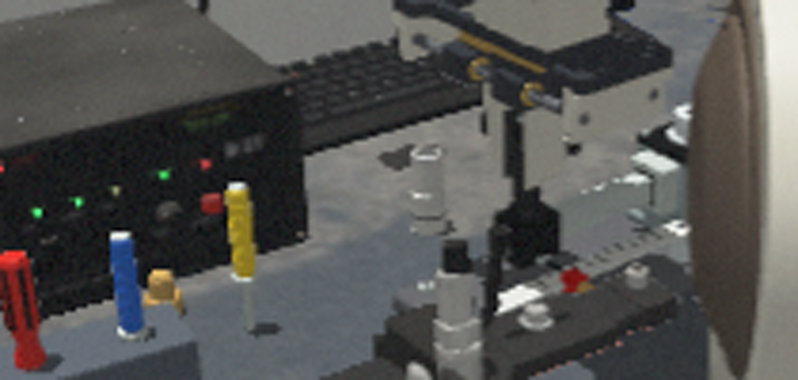

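View pics/s18z.png

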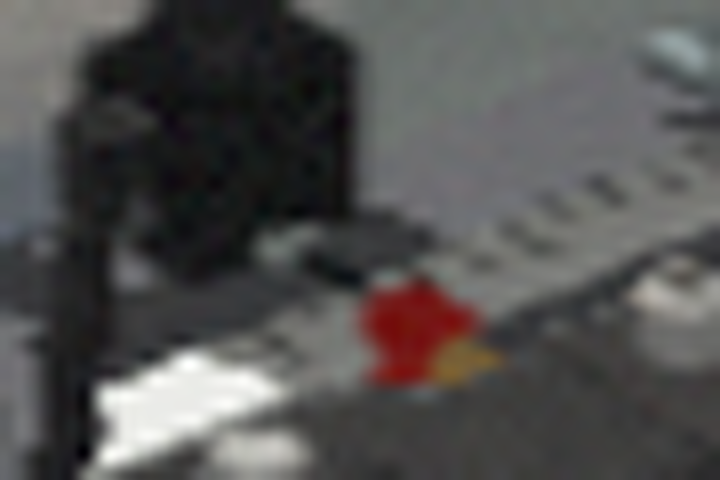

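View pics/t18.png

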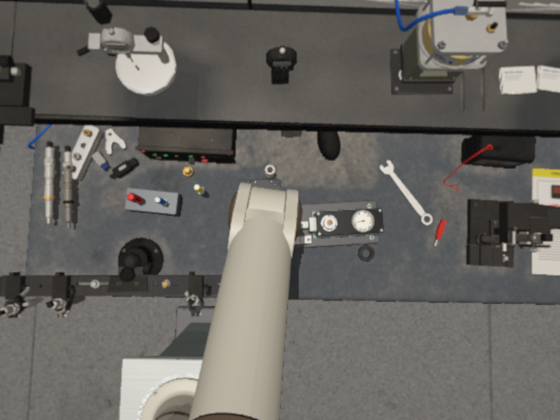

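The pin and screwdriver stand in the block and the loose parts look unmoved. The pointer (tip at about (358,278)) runs onto the marker's index and the arm is still. Handing in.

```bash
python3 -c "
from workcell import robot
print(robot.hand_in())"
```

```text
the job is handed in; nothing more can be done
None
```

I ran the whole sequence and handed the job in at about 23 s. The hand-in reports no verdict, so the result rests on my own checks.

**Release:** I pressed the button down with the blue pin at about 3 N. The top view showed the arm spring out by about 14 mm.

**Pin return:** I stood the pin back in its own hole. The picture showed it upright with its collar on the block, next to the untouched screwdriver.

**Draw-out:** I gripped the arm with a commanded grip of 50 N and drew it out 67.7 mm by the TCP. The measured need was 67.8 mm, with an estimated 67.2 to 68.1 mm. The last camera cross-check was before the final 0.9 mm: 67.0 mm in the picture against 66.9 mm by the TCP, so there was no slip up to there.

**State at the end:** The arm was still, joint speeds below 0.003 rad/s, with the finger gap at 18 mm on the grip. The scene picture showed the pointer in line with the red marker's tip. The loose parts looked unmoved by eye; I did not measure them again.

**Checks that disagreed or were weak:**
- The cameras were off from the robot by about 1.3 mm (top) and up to about 3 mm (scene). I corrected for this by viewing the tilted pin.
- The tilt for that stopped at about 34° instead of the 45° I asked for, so I had to correct the return.
- At the end the arm hid the rule in the top view, so the final alignment rests on the scene view and the TCP travel only.

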